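# Clip the lamp into the slide-viewing light box

### The job

The light box for looking at slides is standing open without its lamp: pick up the double-ended LED lamp from the worktop and press it down between the two brass spring clips in the box until both ends have snapped fully home, white dome up. Feel for the right place and don't force it, as hard pressing bends the clips. Then swing the diffuser cover gently shut and leave the things around undisturbed.

Things in the scene. Friction and masses are not known exactly. Their poses are not given: they have to be found in the camera images.
- lamp_mid (a point): Middle of the LED lamp, on its long axis. Axis along y, 118 mm long; z up through the white half-round dome. Body 86 mm long, 24 mm wide; dark-finned underside 12 mm below the axis, dome top 15 mm above it. Grip it across its width (x) at the middle; the sides are upright up to 3 mm above the axis. 85 g. It may be fitted either end first.
- lamp_end_1 (a point): Centre of the lamp's end face at +y, 59 mm from lamp_mid. Each end is a steel cap, 16 mm in diameter and 14 mm long, its outer rim chamfered 4 mm at 45 degrees.
- lamp_end_2 (a point): The same at the lamp's -y end.
- light_box: Low open white box, fixed; 136 mm (x) by 204 mm (y), walls 4 mm, rim 44 mm above the worktop. Origin: centre of its underside; x away from the robot, y along its length. Inside, an aluminium lamp carrier (top 9 mm above the worktop) bears a white saddle and a brass spring clip at each end. To suit lamps a little longer or shorter it floats along y by up to 8 mm either way, stiffly (about 6 N moves it); its place is not reported.
- seat (a point): Where lamp_mid lies when the lamp is home and the carrier in mid-travel: 25 mm above the worktop, 10 mm nearer the robot than the middle of the box, axes as the box. Home, the lamp is parallel to y at this height; along y it lies where the carrier lies, up to 8 mm off. The saddles leave it 1.8 mm play each way in x. On the way down it first touches the clips 17 to 20 mm above home.
- clip_1 (a point): Where the +y clip's rolled end (5 mm thick, 15 mm across x) is with the carrier in mid-travel; it shifts with the carrier and overlaps the lamp's end by 3 mm. If the lamp comes down within about 1.5 mm of the carrier's middle, its chamfers spread both clips (about 10 N in all) and they snap back over its ends; further off, the clip at the end that stands too far out blocks it and only that end is pushed up.
- clip_2 (a point): The same for the -y clip.
- cover_panel (a joint): Angle of the diffuser cover, rad: 0 shut on the rim, 2.45 leaning fully back; it starts at about 2.3. Stiff hinge, it stays where it is left; about 1 N at its free edge moves it.
- cover_hinge (a point): Middle of the cover's hinge line (along the box's y), at the top of the box's far wall, 44 mm above the worktop. The cover is a white panel in a grey frame, 134 mm from hinge to free edge, 204 mm wide, 5 mm thick (0 to 5 mm above the hinge line when shut).
- cover_edge (a point): Tip of the small tab (40 mm wide, 9 mm long) at the middle of the cover's free edge, 143 mm from the hinge line; this frame turns with the cover.
- case_mid (a point): Middle of the small white screw pot with a black lid, 33 mm wide and 49 mm high: leave it alone.
- dropper_mid (a point): Middle of the dropper bottle, 33 mm wide and 100 mm high: leave it alone.
- petri_mid (a point): Middle of the round covered dish, 61 mm wide and 15 mm high: leave it alone.
Things that resemble listed ones, but are neither listed nor needed, are in the scene too. Leave any purple look-alike of the light_box alone.

How it is judged:
By the outcome, as a careful person would: the job done as asked, in the order asked, and still so for the second after the job is handed in, with the robot touching nothing.
It also fails if it takes over 72 s, if anything falls off the work surface, if the arm or the gripper's body presses on something with over 40 N, if the wrist force passes 120 N, or if a joint passes its speed limit or range.

### The arm

A 6-joint arm with a two-finger parallel gripper is mounted at the origin on a cart in front of the work surface, level with it; the furniture and walls round the work are solid. World frame = base frame: x ahead of the robot, y to its left, z up, the work surface at z = 0. Lengths are in mm, angles in rad, forces in N, time in s.
With the tool pointing down it reaches from about 250 to 775 mm from the base axis. Payload 4 kg.
Tool frame: the origin (TCP) lies at the very end of the fingers, on their centre line; the grasp point (between the pads) lies 19 mm behind it; z points along the fingers, x is the direction in which the jaws open and shut, and the axes are right-handed (so a half turn about z gives the same grasp; the last joint's range is limited). The gripper opens to 85 mm and grips with 20 to 120 N. Pads are 22 mm wide; open, the fingers measure 114 mm over their backs; the gripper's body (76 mm by 85 mm) begins 54 mm behind the grasp point. The pads swing forward as they close: fully open they stand 13 mm farther back than shut.
Start: joints at [-1.251, 0.087, 1.371, -0, 1.684, -0.103], TCP at [225.673, -501.587, 231.341] pointing down, gripper open.
Joint ranges: [-3.1, 3.1], [-0.76, 2.03], [0.27, 2.55], [-1.08, 4.22], [0.17, 2.65], [-2.57, 2.57]. Speed limits (rad/s): [2.79, 2.79, 3.14, 3.14, 3.14, 3.14].

### API

Orientations are given as a 3x3 rotation matrix whose columns are the frame's x, y, z axes.
In Python, from workcell import * gives the robot as it stands. The module is installed in compiled form; this text tells all that it offers.
- The arm moves only by the shell command python3 -m pendant 'ROWS' [FORCE]. ROWS is JSON, a list of rows, each a list of 7 numbers: the shift along the tool's x, y, z in mm, then the turn, a rotation vector about the tool's x, y, z in rad, then the opening, from 0 (shut) to 1 (fully open). A call has 1 to 5 rows; each row shifts and turns the commanded pose from where the row before left it, along the tool's axes as they then stand; what a row does not reach is not made up. A row lasts 1/10 s, in which the tool goes at most 50 mm and 8.59 degrees, less where a joint would pass 70% of its speed; a pose out of reach is approached as far as the arm can. A call with a gripper value outside its range is refused whole. The fingers move at their own pace and stop on an object; FORCE is the grip in N (left out, the last holds). Time passes only in rows, so rows that do not move let the fingers close. It gives the time, the measured TCP pose, the force and the opening at its end, in the units of the state.
- get_obs(): the state, without advancing time (a new reading comes with each control period).
- snapshot(name): name is "scene" or "side" or "wrist"; returns a dict with "img" (420x560x3 uint8, red, green, blue), "range_z" (420x560 float32, mm along the optical axis (not along the pixel's ray), 0 where there is no reading), "intrinsics" (3x3 intrinsics, pixels), "R" (3x3) and "t" (3): a world point X has camera coordinates R X + t; the wrist camera has in their place "tool_from_camera" (4x4, takes a point from camera to tool coordinates, whose origin is the TCP and whose axes are the tool frame's). Camera axes: x right, y down, z forward; pixel columns grow to the right and rows downward; lengths in mm; the calibration is good to about 2 mm. A picture is of the moment at which its call begins: read the wrist's pose just before it.
- sign_off(): hands the job in, once; it reports no verdict.
Trained networks look in the newest picture that a camera, given by its name, has taken for a name from the list of things; names that differ only in an ending like _2 or _b are one class to them, and where a whole thing is asked for, a point or a joint stands for the part that bears it (a point fixed in the world has none). Each returns a list of dicts, best first, with "confidence" (0 to 1); they miss things now and then, are a little off and sometimes report something else, mostly with a low value. They report only what shows in the picture. A call takes as long as a camera call. They do not tell look-alikes from the thing itself.
- search_frame(camera, query): "box" ([centre column, centre row, width, height] in pixels, round what is visible of it).
- landmark_of(camera, query): "pixel" ([column, row] in pixels: a listed point, or the origin of a listed thing).
The state is a dict: "clock": time; "joint_positions": joint angles; "dq": joint speeds; "tau": joint torques, N m; "position": TCP position; "tool_rot": TCP orientation; "force": force on the tool from outside, world axes, zero at the start; "moment": the same for the moment, N m; "opening": opening from 0.0 (shut) to 1.0 (fully open).
Only numpy, scipy, OpenCV 4.12 (cv2) and the standard library are available. Lean on these libraries where they do the work, as an engineer would, in place of code of your own. Each camera call takes 0.05 s, during which the arm holds its last target.

## Working session

There is one attempt and no reset: what is moved stays moved. The work goes in short steps, Python scripts to look and compute and a shell command to move; the robot and the scene stay as the last step left them, time stands still between calls to the robot, and variables do not carry over. Pictures are saved under pics/ and viewed, and the job is handed in when it is done.

```bash
mkdir -p pics; cat > h.py <<'E'
from workcell import *
import numpy as np, cv2
def save(n,img,s=1,crop=None):
    if crop: x0,y0,x1,y1=crop; img=img[y0:y1,x0:x1]
    img=cv2.cvtColor(np.ascontiguousarray(img),cv2.COLOR_RGB2BGR)
    if s!=1: img=cv2.resize(img,None,fx=s,fy=s,interpolation=cv2.INTER_CUBIC)
    cv2.imwrite('pics/'+n,img)
def cam2world(sn,P,obs=None):
    P=np.asarray(P,float)
    if 'R' in sn: return (P-np.array(sn['t']))@np.array(sn['R'])
    T=np.array(sn['tool_from_camera']); Q=P@T[:3,:3].T+T[:3,3]
    return Q@np.array(obs['tool_rot']).T+np.array(obs['position'])
def ray(sn,px,obs=None):
    K=np.array(sn['intrinsics']); d=np.array([(px[0]-K[0,2])/K[0,0],(px[1]-K[1,2])/K[1,1],1.])
    o=cam2world(sn,np.zeros(3),obs); return o,cam2world(sn,d,obs)-o
def at_z(sn,px,z,obs=None):
    o,d=ray(sn,px,obs); return o+d*(z-o[2])/d[2]
def at_d(sn,px,obs=None,r=1):
    c,w=int(round(px[0])),int(round(px[1])); p=sn['range_z'][max(0,w-r):w+r+1,max(0,c-r):c+r+1]; p=p[p>0]
    if len(p)==0: return None
    o,d=ray(sn,px,obs); return o+d*np.median(p)
E
cat > a.py <<'E'
from h import *
np.set_printoptions(precision=1,suppress=True)
for cam in ['scene','side']:
    s=snapshot(cam); save(cam+'0.png',s['img'])
    print(cam, 'pos',cam2world(s,np.zeros(3)))
    for q in ['lamp_mid','lamp_end_1','light_box','clip_1','cover_hinge','cover_edge','case_mid','dropper_mid','petri_mid','seat']:
        try: l=landmark_of(cam,q)
        except Exception as e: print(q,e); continue
        print(q,[(np.round(d['pixel']),round(d['confidence'],2),at_d(s,d['pixel'])) for d in l[:4]])
print(get_obs()['clock'],get_obs()['force'])
E
python3 a.py
```

```text
scene pos [-94.7 752.1 808.4]
lamp_mid []
lamp_end_1 [(array([344., 186.]), 0.66, array([ 493.9, -316.5,   21. ])), (array([331., 203.]), 0.48, array([ 483.9, -224.2,   14.7])), (array([150., 304.]), 0.35, array([586. , 368.7,  45.7]))]
light_box [(array([270., 273.]), 0.59, array([452.4, 108.6,   7.2]))]
clip_1 [(array([263., 284.]), 0.91, array([428.9, 164.7,  28.7])), (array([285., 250.]), 0.87, array([477.6,  12.6,   4.1])), (array([391., 188.]), 0.63, array([171.5,  98.7, 357.6]))]
cover_hinge [(array([248., 250.]), 0.78, array([521.9, 108.9,  48.3])), (array([384., 172.]), 0.63, array([197.1,  80.9, 373.5]))]
cover_edge [(array([212., 211.]), 0.75, array([615.6, 123.1, 138.4]))]
case_mid [(array([147., 308.]), 0.78, array([590.7, 375.3,  32.9]))]
dropper_mid [(array([307., 164.]), 0.82, array([ 627.8, -307.2,   61.6])), (array([148., 306.]), 0.71, array([588.5, 372.6,  40.5]))]
petri_mid [(array([300., 189.]), 0.74, array([ 604.1, -234.8,   15.4])), (array([340., 194.]), 0.74, array([ 486. , -276.9,   17. ]))]
seat [(array([275., 268.]), 0.96, array([454. ,  88.6,   7.8]))]
sid
[... 514 characters left out ...]
[316., 337.]), 0.89, array([ 333.8, -491.7,   46. ])), (array([295., 305.]), 0.66, array([ 345.5, -392.1,   47.3])), (array([234., 202.]), 0.57, array([ 191.1, -453.3,  330.9]))]
cover_hinge [(array([341., 309.]), 0.93, array([ 423.6, -441.9,   47.6]))]
cover_edge [(array([273., 320.]), 0.93, array([ 294.5, -392. ,   27.6])), (array([293., 169.]), 0.64, array([ 248. , -531.3,  401.2]))]
case_mid []
dropper_mid [(array([385., 252.]), 0.75, array([ 633.8, -320.5,   65.3]))]
petri_mid [(array([356., 260.]), 0.56, array([ 603.2, -250.6,   12.6]))]
seat [(array([305., 324.]), 0.92, array([ 333.6, -451.5,   47.3])), (array([245., 216.]), 0.58, array([ 196.7, -481.9,  318.3]))]
1.1 [-0.9  0.1  0.4]
```

View pics/scene0.png

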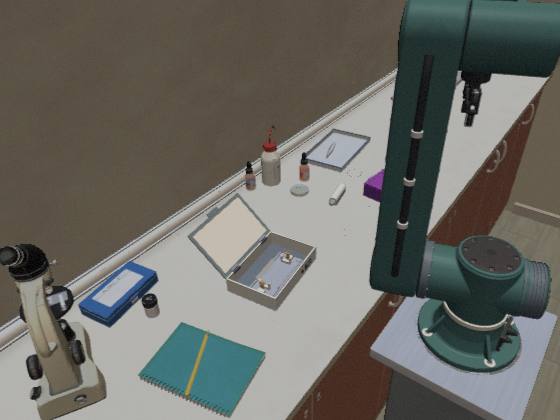

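View pics/side0.png

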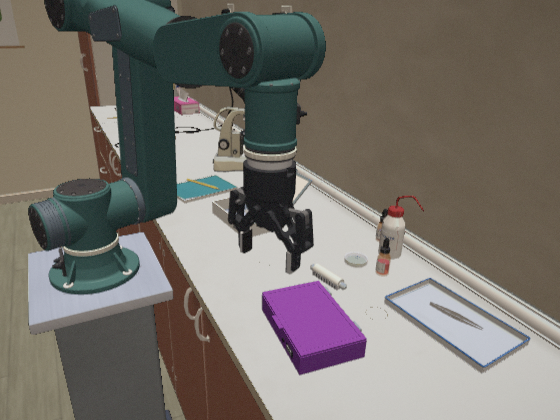

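The lamp is at scene px (338,194) and side px (328,277). The open white box is at scene px (270,270), and the purple closed box at side px (310,330) is the look-alike to leave alone.

```bash
python3 - <<'E'
from h import *
np.set_printoptions(precision=3,suppress=True)
o=get_obs();print(o['position'],o['tool_rot'],o['opening'])
R=np.array(o['tool_rot'])
print('shift',R.T@(np.array([480,-280,240])-o['position']))
a=snapshot('scene');b=snapshot('side')
save('lz1.png',a['img'],6,(300,160,380,220));save('lz2.png',b['img'],6,(290,250,370,310))
for s,pp in ((a,[(344,186),(331,203)]),(b,[(312,264),(346,288)])):
    for p in pp: print(at_z(s,p,12))
w=snapshot('wrist');print(w['tool_from_camera'],w['intrinsics'])
E
```

```text
[ 225.676 -501.597  231.352] [[ 0.41  -0.912  0.   ]
 [-0.912 -0.41  -0.   ]
 [ 0.     0.    -1.   ]] 0.9997739076076257
shift [ -97.724 -322.856   -8.661]
[ 501.523 -329.595   12.   ]
[ 485.912 -228.026   12.   ]
[ 491.351 -218.7     12.   ]
[ 508.778 -343.      12.   ]
[[   1.      -0.       0.001   -0.142]
 [  -0.       0.961    0.275  -71.383]
 [  -0.001   -0.275    0.961 -142.89 ]
 [   0.       0.       0.       1.   ]] [[373.237   0.    285.03 ]
 [  0.    373.237 205.95 ]
 [  0.      0.      1.   ]]
```

```bash
python3 -c "
import cv2,numpy as np
a=cv2.imread('pics/lz1.png');b=cv2.imread('pics/lz2.png');c=np.vstack([a,b]);cv2.imwrite('pics/lz.png',cv2.resize(c,None,fx=.83,fy=.83))"
```

```text
(no output)
```

View pics/lz.png

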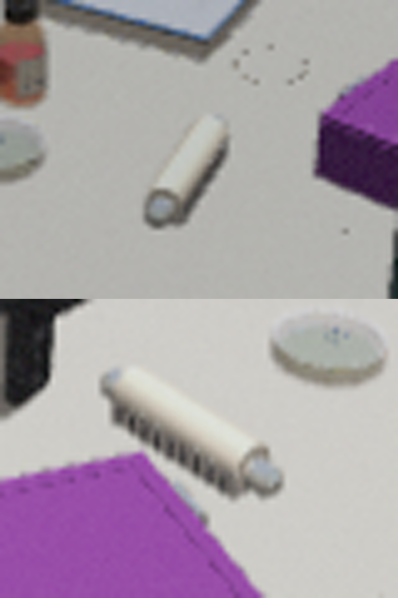

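```bash
python3 -m pendant '[[-11.5,-42,6,0,0,0,1],[-11.5,-42,6,0,0,0,1],[-11.5,-42,6,0,0,0,1],[-11.5,-42,6,0,0,0,1],[-11.5,-42,6,0,0,0,1]]' 40
python3 -m pendant '[[-11.5,-42,7,0,0,0,1],[-11.5,-42,7,0,0,0,1],[-11.5,-42,7,0,0,0,1],[0,0,0,0,0,-0.142,1],[0,0,0,0,0,-0.142,1]]'
python3 -m pendant '[[0,0,0,0,0,-0.142,1],[0,0,0,0,0,-0.142,1],[0,0,0,0,0,-0.142,1],[0,0,0,0,0,-0.142,1],[0,0,0,0,0,-0.142,1]]'
python3 -m pendant '[[0,0,0,0,0,-0.142,1],[0,0,0,0,0,-0.142,1],[0,0,0,0,0,0,1],[0,0,0,0,0,0,1]]'
cat > lamp.py <<'E'
from h import *
np.set_printoptions(precision=2,suppress=True)
import sys
o=get_obs();s=snapshot('wrist');save(sys.argv[1],s['img'])
print(o['clock'],o['position'],np.degrees(np.arctan2(o['tool_rot'][1][0],o['tool_rot'][0][0])))
for q in sys.argv[2:]:
    for d in landmark_of('wrist',q)[:4]: print(q,np.round(d['pixel'],1),round(d['confidence'],2),at_d(s,d['pixel'],o),at_z(s,d['pixel'],12,o))
E
python3 lamp.py w1.png lamp_mid lamp_end_1
```

```text
clock: 1.75
position: [394.7, -361.8, 201.3]
tool_rot: [[0.41, -0.912, 0.0], [-0.912, -0.41, -0.001], [0.001, -0.0, -1.0]]
force: [-0.5, -0.4, 0.1]
opening: 1.0
clock: 2.25
position: [495.3, -278.3, 179.6]
tool_rot: [[0.656, -0.755, -0.001], [-0.755, -0.656, 0.001], [-0.001, 0.0, -1.0]]
force: [0.0, 0.0, -0.4]
opening: 0.999
clock: 2.75
position: [494.4, -279.8, 180.3]
tool_rot: [[0.989, -0.148, 0.0], [-0.148, -0.989, -0.0], [0.0, 0.0, -1.0]]
force: [0.1, 0.2, 0.3]
opening: 0.997
clock: 3.15
position: [494.3, -279.9, 180.3]
tool_rot: [[0.992, 0.127, 0.0], [0.127, -0.992, -0.0], [0.0, 0.0, -1.0]]
force: [-0.4, 1.0, 0.6]
opening: 1.0
3.15 [ 494.35 -279.86  180.33] 7.279374354629237
lamp_mid [291.5 184. ] 0.71 [ 500.75 -275.5    26.11] [ 501.43 -278.63   12.  ]
lamp_end_1 [292.9 250. ] 0.82 [ 510.21 -336.18   17.92] [ 510.67 -338.63   12.  ]
lamp_end_1 [284.5 116.3] 0.71 [ 488.36 -223.38   16.91] [ 488.38 -223.6    12.  ]
```

View pics/w1.png

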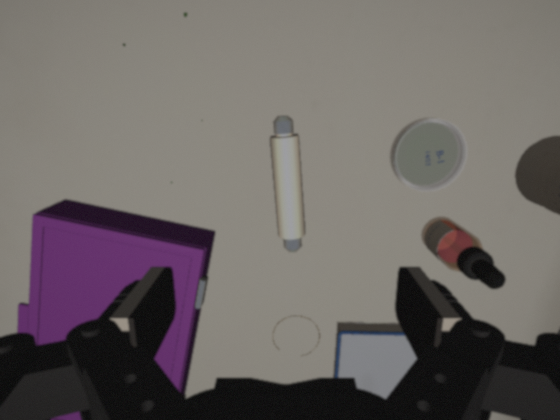

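The wrist view shows the lamp upright at px (287,184), with its ends at (284,116) and (292,250). I'll fit its axis from depth.

```bash
cat > fit.py <<'E'
from h import *
np.set_printoptions(precision=2,suppress=True)
o=get_obs();s=snapshot('wrist');K=s['intrinsics']
v,u=np.mgrid[0:420,0:560];z=s['range_z']
P=cam2world(s,np.stack([(u-K[0][2])/K[0][0]*z,(v-K[1][2])/K[1][1]*z,z],-1).reshape(-1,3),o).reshape(420,560,3)
m=(z>0)&(P[...,2]>5)&(P[...,2]<35)&(abs(P[...,0]-499)<35)&(abs(P[...,1]+281)<70)
m=m.astype(np.uint8);n,l,st,c=cv2.connectedComponentsWithStats(m);k=1+np.argmax(st[1:,4])
Q=P[l==k];print(len(Q),Q.min(0),Q.max(0))
T=Q[Q[:,2]>np.percentile(Q[:,2],50)];print('top',np.percentile(Q[:,2],95))
c,sz,a=cv2.minAreaRect(Q[:,:2].astype(np.float32));print(c,sz,a)
vx,vy,x0,y0=cv2.fitLine(T[:,:2].astype(np.float32),cv2.DIST_HUBER,0,.01,.01).ravel();print('line',x0,y0,np.degrees(np.arctan2(-vx,vy)))
E
python3 fit.py
```

```text
3508 [ 478.69 -338.17    5.47] [ 518.69 -222.17   28.82]
top 27.447317744248895
(498.77685546875, -280.46417236328125) (24.55811882019043, 118.15350341796875) 11.734657287597656
line 498.39905 -278.4241 -168.1081
```

```bash
python3 -m pendant '[[4.3,1.2,0,0,0,-0.078,0.6],[0,0,30,0,0,0,0.6],[0,0,40,0,0,0,0.6],[0,0,40,0,0,0,0.6],[0,0,30,0,0,0,0.6]]'
python3 -m pendant '[[0,0,15,0,0,0,0.6],[0,0,12,0,0,0,0.6],[0,0,8,0,0,0,0.6],[0,0,2,0,0,0,0.6],[0,0,0,0,0,0,0.6]]'
python3 fit.py
```

```text
clock: 3.85
position: [497.7, -279.8, 37.7]
tool_rot: [[0.979, 0.206, -0.002], [0.206, -0.979, 0.001], [-0.002, -0.002, -1.0]]
force: [0.3, -0.5, -0.2]
opening: 0.6
clock: 4.35
position: [499.5, -281.0, 4.4]
tool_rot: [[0.978, 0.206, 0.002], [0.206, -0.978, -0.001], [0.001, 0.001, -1.0]]
force: [-0.0, -0.5, -0.6]
opening: 0.599
14544 [ 478.19 -324.07    5.19] [ 518.24 -221.9    29.03]
top 27.43934010136406
(496.677978515625, -272.10357666015625) (24.3756160736084, 101.21231842041016) 11.695523262023926
line 496.95148 -273.8543 -168.02669
```

```bash
python3 -m pendant '[[0,0,0.5,0,0,0,0],[0,0,0,0,0,0,0],[0,0,0,0,0,0,0],[0,0,0,0,0,0,0],[0,0,0,0,0,0,0]]' 40
python3 -m pendant '[[0,0,-5,0,0,0,0],[0,0,-15,0,0,0,0],[0,0,-30,0,0,0,0],[0,0,-40,0,0,0,0],[0,0,-40,0,0,0,0]]'
python3 lamp.py w2.png lamp_mid lamp_end_1
```

```text
clock: 4.9
position: [499.4, -280.9, 3.9]
tool_rot: [[0.978, 0.207, 0.002], [0.207, -0.978, -0.001], [0.001, 0.002, -1.0]]
force: [0.0, 0.0, 5.7]
opening: 0.269
clock: 5.4
position: [498.1, -280.0, 134.0]
tool_rot: [[0.978, 0.207, -0.001], [0.207, -0.978, 0.001], [-0.001, -0.001, -1.0]]
force: [0.1, -0.3, -0.9]
opening: 0.267
5.4 [ 498.1  -279.97  133.98] 11.918421426267736
lamp_mid [283.6 280.1] 0.95 [ 497.21 -271.39  157.08] [ 512.09 -344.66   12.  ]
lamp_end_1 [288.1 133. ] 0.88 [ 488.3  -221.69  146.9 ] [ 491.82 -232.92   12.  ]
```

View pics/w2.png

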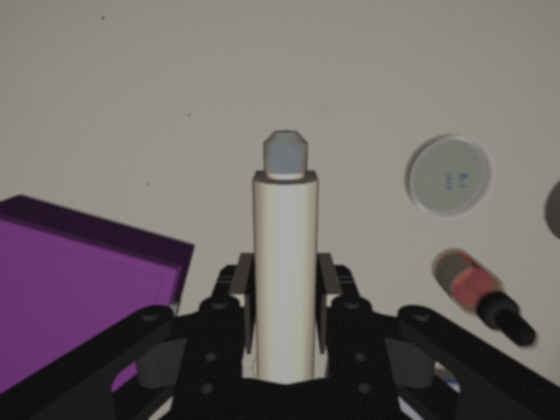

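Gripped; the near end cap is at px (286,152). Next I measure the lamp in the tool frame.

```bash
cat > intool.py <<'E'
from h import *
np.set_printoptions(precision=2,suppress=True)
s=snapshot('wrist');K=s['intrinsics'];v,u=np.mgrid[0:420,0:560];z=s['range_z'];T=np.array(s['tool_from_camera'])
P=np.stack([(u-K[0][2])/K[0][0]*z,(v-K[1][2])/K[1][1]*z,z],-1)@T[:3,:3].T+T[:3,3]
m=(z>0)&(abs(P[...,0])<20)&(P[...,2]<5)&(P[...,2]>-30)&(P[...,1]<-14)&(P[...,1]>-80)
Q=P[m];print(len(Q),'y end',np.percentile(Q[:,1],[0,1,2,5]))
B=Q[(Q[:,1]>-41)];C=Q[Q[:,1]<-46]
print('top z body',np.percentile(B[:,2],[1,5,10]),'cap',np.percentile(C[:,2],[1,5,10]))
for a,b in((-55,-48),(-41,-35),(-35,-28),(-28,-20)):
    D=Q[(Q[:,1]>a)&(Q[:,1]<b)];t=D[D[:,2]<np.percentile(D[:,2],30)];print(a,'xmin/max',np.percentile(D[:,0],[1,99]),'topx',t[:,0].mean(),'topz',np.percentile(D[:,2],5))
E
python3 intool.py
```

```text
7660 y end [-59.78 -59.06 -58.22 -56.3 ]
top z body [-24.18 -23.59 -23.27] cap [-17.29 -16.64 -16.27]
-55 xmin/max [-6.14  9.26] topx 1.4307690731564557 topz -16.70980084937902
-41 xmin/max [-10.09  13.18] topx 1.551028986852787 topz -23.573951598732446
-35 xmin/max [-10.19  13.29] topx 1.5254340532836672 topz -23.593249285474474
-28 xmin/max [-10.03  13.16] topx 1.7055248255258313 topz -23.701455273185502
```

```bash
python3 -m pendant '[[0,0,-43,0,0,0.104,0],[0,0,-43,0,0,0.104,0],[-15,-42,0,0,0,0,0],[-15,-42,0,0,0,0,0],[-15,-42,0,0,0,0,0]]'
python3 -m pendant '[[-16,-43,0,0,0,0,0],[-16,-43,0,0,0,0,0],[-16,-43,0,0,0,0,0],[-15,-43,0,0,0,0,0],[-15,-42,0,0,0,0,0]]'
python3 -m pendant '[[0,0,0,0,0,0,0],[0,0,0,0,0,0,0],[0,0,0,0,0,0,0]]'
python3 lamp.py w3.png light_box clip_1 cover_hinge cover_edge seat
```

```text
clock: 6.1
position: [452.3, -152.9, 216.9]
tool_rot: [[1.0, -0.001, -0.003], [-0.001, -1.0, 0.002], [-0.003, -0.002, -1.0]]
force: [1.0, 0.8, -1.7]
opening: 0.268
clock: 6.6
position: [373.7, 61.0, 216.8]
tool_rot: [[1.0, -0.001, -0.004], [-0.001, -1.0, 0.0], [-0.004, -0.0, -1.0]]
force: [1.0, 1.5, -0.2]
opening: 0.271
clock: 6.9
position: [375.5, 58.9, 217.8]
tool_rot: [[1.0, -0.001, -0.002], [-0.001, -1.0, -0.001], [-0.002, 0.001, -1.0]]
force: [0.6, -0.5, -1.1]
opening: 0.269
6.9 [375.52  58.86 217.75] -0.04720283502306809
light_box [362.8 124.7] 0.73 [448.41 106.14   9.48] [447.9  106.31  12.  ]
clip_1 [364.2 199.8] 0.81 [452.01  36.78  18.02] [453.33  35.15  12.  ]
clip_1 [352.4  65.4] 0.8 [434.96 156.8   17.35] [435.87 157.23  12.  ]
cover_hinge [456.2 120.2] 0.56 [518.08 112.11  44.9 ] [532.79 110.28  12.  ]
seat [356.8 136.3] 0.71 [443.44  95.59   9.49] [442.97  95.83  12.  ]
```

View pics/w3.png

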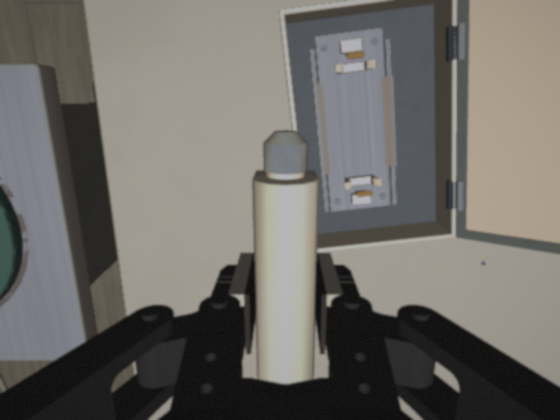

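The box interior shows clearly. The clips are at px (353,50) and (362,197), the saddles at (355,67) and (362,183), and the cover is on the right.

```bash
cat > box.py <<'E'
from h import *
import sys
np.set_printoptions(precision=2,suppress=True)
o=get_obs();s=snapshot('wrist');K=s['intrinsics'];v,u=np.mgrid[0:420,0:560];z=s['range_z']
P=cam2world(s,np.stack([(u-K[0][2])/K[0][0]*z,(v-K[1][2])/K[1][1]*z,z],-1).reshape(-1,3),o).reshape(420,560,3)
np.savez('box.npz',P=P,img=s['img'],z=z)
# ortho map, 2 px/mm, region x 360..560, y 0..220
H=np.zeros((440,400),np.float32);I=np.zeros((440,400,3),np.uint8)
m=(z>0)&(P[...,0]>360)&(P[...,0]<560)&(P[...,1]>0)&(P[...,1]<220)&(P[...,2]<80)
X=((P[...,0]-360)*2).astype(int);Y=((220-P[...,1])*2).astype(int)
H[Y[m].clip(0,439),X[m].clip(0,399)]=P[...,2][m];I[Y[m].clip(0,439),X[m].clip(0,399)]=s['img'][m]
k=np.ones((3,3));H=cv2.dilate(H,k);I=cv2.dilate(I,k)
save('ob.png',np.hstack([I,cv2.cvtColor((H*5).clip(0,255).astype(np.uint8),cv2.COLOR_GRAY2RGB)]))
E
python3 box.py; python3 - <<'E'
import sys;sys.path.insert(0,'.')
from h import *
s=snapshot('wrist');save('bz.png',s['img'],3.2,(270,0,480,180))
E
```

```text
(no output)
```

View pics/ob.png

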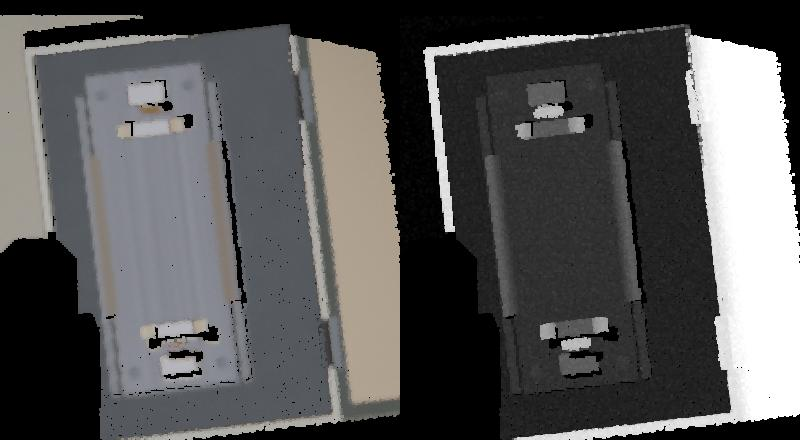

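View pics/bz.png

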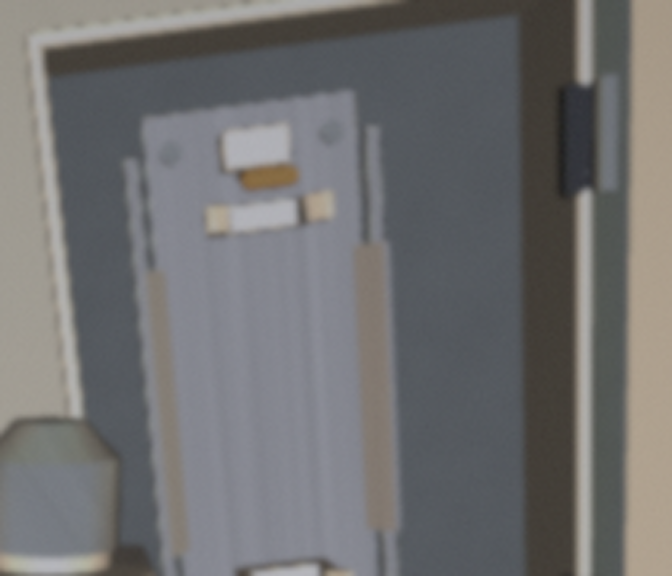

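```bash
cat > feat.py <<'E'
from h import *
np.set_printoptions(precision=2,suppress=True)
d=np.load('box.npz');P=d['P'];z=d['z']
# blobs inside the box at z>21
m=((z>0)&(P[...,0]>400)&(P[...,0]<475)&(P[...,1]>20)&(P[...,1]<180)&(P[...,2]>18)&(P[...,2]<42)).astype(np.uint8)
n,l,st,c=cv2.connectedComponentsWithStats(m,connectivity=4)
for k in range(1,n):
    if st[k,4]<15: continue
    Q=P[l==k];r=cv2.minAreaRect(Q[:,:2].astype(np.float32))
    print(st[k,4],'mean',Q.mean(0),'min',Q.min(0),'max',Q.max(0),'rect',np.round(r[0],1),np.round(r[1],1),round(r[2],1))
# walls
def line(mm,n):
    Q=P[mm][:,:2].astype(np.float32);vx,vy,x,y=cv2.fitLine(Q,cv2.DIST_HUBER,0,.01,.01).ravel();print(n,len(Q),x,y,np.degrees(np.arctan2(-vx,vy)))
zz=(z>0)&(P[...,2]>41)&(P[...,2]<47)
line(zz&(P[...,0]<390)&(P[...,1]<185)&(P[...,1]>100)&(P[...,0]>365),'near wall')
# carrier outline z 7..12 
m=((z>0)&(abs(P[...,2]-9)<1.5)&(P[...,0]>395)&(P[...,0]<480)&(P[...,1]>10)&(P[...,1]<200)).astype(np.uint8)
E
python3 feat.py
```

```text
18 mean [439.76 177.35  18.82] min [436.75 175.29  18.04] max [441.43 178.55  20.11] rect [439.1 176.9] [3.2 4.7] 89.9
277 mean [433.22 168.68  26.22] min [424.45 161.01  18.  ] max [441.64 177.74  38.33] rect [433.1 169.4] [17.2 16.7] 0.5
105 mean [447.61 157.3   28.46] min [444.05 153.69  18.18] max [451.68 160.77  33.82] rect [447.9 157.2] [7.6 7.1] 0.4
70 mean [421.83 154.28  30.18] min [418.35 150.62  20.01] max [425.17 157.99  33.71] rect [421.8 154.2] [6.6 7. ] 4.2
93 mean [459.37  57.84  27.47] min [455.34  53.87  18.09] max [463.74  60.87  33.01] rect [459.4  57.5] [8.1 7. ] 5.4
67 mean [434.08  54.96  29.28] min [430.76  50.98  18.38] max [439.59  58.03  33.42] rect [435.2  54.5] [8.8 7. ] 1.1
165 mean [449.05  43.06  27.2 ] min [440.87  33.31  18.01] max [458.3   50.59  38.38] rect [448.9  42.1] [16.4 16.7] 10.6
near wall 526 380.0142 146.25264 -173.02708
```

```bash
cat > feat2.py <<'E'
from h import *
np.set_printoptions(precision=2,suppress=True)
d=np.load('box.npz');P=d['P'];z=d['z']
for zl,zh in((30,35),(34,42),(31,42)):
  m=((z>0)&(P[...,0]>400)&(P[...,0]<475)&(P[...,1]>20)&(P[...,1]<180)&(P[...,2]>zl)&(P[...,2]<zh)).astype(np.uint8)
  n,l,st,c=cv2.connectedComponentsWithStats(m,connectivity=8);print(zl,zh)
  for k in range(1,n):
    if st[k,4]<12: continue
    Q=P[l==k];r=cv2.minAreaRect(Q[:,:2].astype(np.float32));print(st[k,4],Q.mean(0),np.round(r[0],1),np.round(r[1],1),round(r[2],1))
def line(mm,n):
    Q=P[mm][:,:2].astype(np.float32);vx,vy,x,y=cv2.fitLine(Q,cv2.DIST_HUBER,0,.01,.01).ravel();print(n,len(Q),x,y,np.degrees(np.arctan(-vx/vy)))
# far rim: x side edges
zz=(z>0)&(P[...,2]>42)&(P[...,2]<46.5)
line(zz&(P[...,0]>505)&(P[...,0]<530)&(P[...,1]>110)&(P[...,1]<150),'far rim')
line(zz&(P[...,0]<400)&(P[...,1]<190)&(P[...,1]>100)&(P[...,0]>365),'near')
m=zz&(P[...,1]>190)&(P[...,0]>380)&(P[...,0]<500);Q=P[m][:,:2].astype(np.float32);print('+y wall',Q.mean(0),cv2.fitLine(Q,cv2.DIST_HUBER,0,.01,.01).ravel())
m=zz&(P[...,1]<20)&(P[...,0]>400)&(P[...,0]<520);print(m.sum()); Q=P[m][:,:2].astype(np.float32)
if len(Q)>5: print('-y wall',Q.mean(0),cv2.fitLine(Q,cv2.DIST_HUBER,0,.01,.01).ravel())
E
python3 feat2.py
```

```text
30 35
44 [449.64 157.51  31.52] [449.6 157.5] [4.2 6.3] 0.4
43 [420.67 154.24  31.53] [421.  154.3] [5.2 6.8] 25.6
35 [461.42  57.56  31.38] [460.8  57.5] [5.2 6.3] 5.4
39 [432.91  54.35  31.7 ] [433.2  54.4] [5.  6.4] 5.1
34 42
112 [434.14 163.65  36.22] [434.2 163.8] [14.  5.] 6.4
80 [447.95  48.15  36.26] [448.2  47.8] [13.9  4.8] 4.4
31 42
113 [434.17 163.63  36.2 ] [434.2 163.8] [14.  5.] 6.4
31 [450.12 157.42  31.97] [449.8 157.5] [3.4 6.2] 4.3
27 [420.43 154.37  32.13] [420.5 154.3] [3.3 6. ] 16.1
19 [462.23  57.82  32.01] [462.   57.9] [5.6 2.5] 89.4
30 [432.58  54.32  32.05] [432.6  54.4] [3.8 6.4] 1.9
80 [447.95  48.15  36.26] [448.2  47.8] [13.9  4.8] 4.4
far rim 439 515.3333 130.41238 6.9054475
near 556 379.68735 148.77003 6.9859695
+y wall [412.55 197.93] [  0.99   0.1  413.04 197.96]
564
-y wall [464.2    3.86] [  0.99   0.12 464.04   3.9 ]
```

```bash
python3 -m pendant '[[32,-23.4,0,0,0,0,0],[32.2,-23.4,0,0,0,0,0],[0,0,30,0,0,-0.12,0],[0,0,40,0,0,0,0],[0,0,40,0,0,0,0]]'
python3 -m pendant '[[0,0,30,0,0,0,0],[0,0,15,0,0,0,0],[0,0,0,0,0,0,0],[0,0,0,0,0,0,0]]'
python3 lamp.py w4.png clip_1 lamp_end_1; python3 intool.py
```

```text
clock: 7.8
position: [440.8, 106.5, 108.0]
tool_rot: [[0.993, 0.12, 0.002], [0.12, -0.993, 0.0], [0.002, 0.0, -1.0]]
force: [-0.1, -0.0, -1.7]
opening: 0.269
clock: 8.2
position: [440.3, 106.3, 64.2]
tool_rot: [[0.993, 0.119, 0.0], [0.119, -0.993, -0.0], [0.0, 0.0, -1.0]]
force: [-0.5, 0.3, -1.0]
opening: 0.27
8.2 [440.35 106.25  64.24] 6.860948670444603
clip_1 [279.7 141. ] 0.91 [433.12 162.48  79.12] [433.18 155.12  12.  ]
lamp_end_1 [286.4 129.3] 0.63 [435.53 163.39  37.23] [435.9  161.44  12.  ]
7663 y end [-59.85 -59.17 -58.35 -56.44]
top z body [-24.08 -23.57 -23.27] cap [-17.17 -16.69 -16.34]
-55 xmin/max [-6.15  9.22] topx 1.4987279381533871 topz -16.765062841237558
-41 xmin/max [-10.1   13.15] topx 1.59498867407268 topz -23.664888833783582
-35 xmin/max [-10.27  13.04] topx 1.4707854659421198 topz -23.538640157868596
-28 xmin/max [-10.02  13.15] topx 1.5237800998974524 topz -23.578282542681105
```

View pics/w4.png

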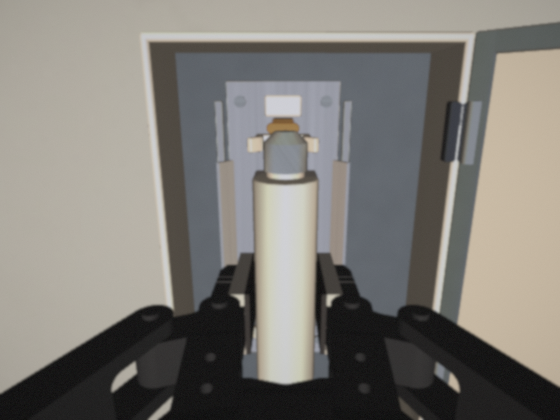

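```bash
python3 - <<'E'
from h import *
np.set_printoptions(precision=1,suppress=True,linewidth=200)
o=get_obs();s=snapshot('wrist');z=s['range_z']
for r in (155,200,230): 
    print(r,list(zip(range(244,330,3),z[r,244:330:3].round(0).astype(int))))
for r in (155,200): print(s['img'][r,244:330:3].mean(1))
a=s['img'][60:260,200:380];b=cv2.cvtColor((255-(z[60:260,200:380]-90)*1.2).clip(0,255).astype(np.uint8),cv2.COLOR_GRAY2RGB)
save('cmp.png',np.hstack([a,b]),2.2)
E
```

```text
155 [(244, np.int64(199)), (247, np.int64(200)), (250, np.int64(200)), (253, np.int64(199)), (256, np.int64(199)), (259, np.int64(199)), (262, np.int64(199)), (265, np.int64(131)), (268, np.int64(131)), (271, np.int64(127)), (274, np.int64(127)), (277, np.int64(127)), (280, np.int64(127)), (283, np.int64(128)), (286, np.int64(127)), (289, np.int64(128)), (292, np.int64(128)), (295, np.int64(129)), (298, np.int64(128)), (301, np.int64(130)), (304, np.int64(130)), (307, np.int64(134)), (310, np.int64(200)), (313, np.int64(199)), (316, np.int64(199)), (319, np.int64(200)), (322, np.int64(199)), (325, np.int64(200)), (328, np.int64(201))]
200 [(244, np.int64(207)), (247, np.int64(206)), (250, np.int64(207)), (253, np.int64(135)), (256, np.int64(129)), (259, np.int64(129)), (262, np.int64(127)), (265, np.int64(128)), (268, np.int64(125)), (271, np.int64(125)), (274, np.int64(126)), (277, np.int64(125)), (280, np.int64(125)), (283, np.int64(124)), (286, np.int64(125)), (289, np.int64(124)), (292, np.int64(124)), (295, np.int64(124)), (298, np.int64(125)), (301, np.int64(125)), (304, np.int
[... 480 characters left out ...]
3, np.int64(127)), (286, np.int64(127)), (289, np.int64(127)), (292, np.int64(126)), (295, np.int64(129)), (298, np.int64(128)), (301, np.int64(129)), (304, np.int64(128)), (307, np.int64(131)), (310, np.int64(131)), (313, np.int64(134)), (316, np.int64(136)), (319, np.int64(211)), (322, np.int64(211)), (325, np.int64(211)), (328, np.int64(211))]
[159.3 158.  159.  156.7 154.7 157.7 140.3 108.7 128.  138.3 141.7 141.3 140.7 139.  142.7 142.  142.3 142.7 138.  131.3 121.  121.  165.3 159.  159.7 161.7 157.7 157.7 155.3]
[158.3 158.  159.7 112.7 140.3 158.7 174.3 189.  198.3 201.3 203.  205.3 207.3 208.3 210.  208.7 208.  205.7 204.7 204.3 200.  190.3 180.  170.  138.3 151.7 155.7 157.7 151.3]
```

View pics/cmp.png

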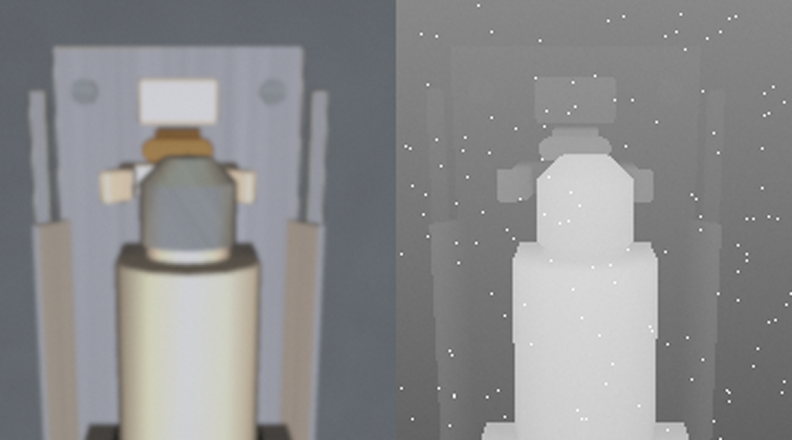

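```bash
python3 - <<'E'
from h import *
np.set_printoptions(precision=4,suppress=True,linewidth=200)
s=snapshot('wrist');print(s['tool_from_camera'],s['intrinsics'])
E
```

```text
[[   1.       -0.0002    0.0015    1.1538]
 [  -0.0002    0.9608    0.2772  -70.6402]
 [  -0.0015   -0.2772    0.9608 -142.8863]
 [   0.        0.        0.        1.    ]] [[373.2374   0.     285.0296]
 [  0.     373.2374 205.9498]
 [  0.       0.       1.    ]]
```

```bash
python3 - <<'E'
from h import *
np.set_printoptions(precision=4,suppress=True,linewidth=200)
for i in range(3): print(np.array(snapshot('wrist')['tool_from_camera'])[:3,3])
o=get_obs();print(o['position'],o['joint_positions'],o['force'],o['moment'])
E
python3 box.py; python3 - <<'E'
import sys;sys.path.insert(0,'.')
from h import *
np.set_printoptions(precision=2,suppress=True)
# features in tool frame relative to the lamp, this close view
o=get_obs();d=np.load('box.npz');P=d['P'];z=d['z']
L=(P-np.array(o['position']))@np.array(o['tool_rot'])
def blobs(m):
  n,l,st,c=cv2.connectedComponentsWithStats(m.astype(np.uint8),connectivity=8)
  for k in range(1,n):
    if st[k,4]<40: continue
    Q=L[l==k];print(st[k,4],'mean',Q.mean(0),'p1',np.percentile(Q,1,0),'p99',np.percentile(Q,99,0))
near=(z>0)&(L[...,1]<-30)&(L[...,1]>-80)&(abs(L[...,0])<30)
print('world z');print('clip');blobs(near&(P[...,2]>34)&(P[...,2]<42))
print('horns');blobs(near&(P[...,2]>28)&(P[...,2]<34))
print('lamp');blobs(near&(P[...,2]>60)&(L[...,1]<-44))
E
```

```text
[   1.1537  -70.6402 -142.8869]
[   1.1535  -70.6401 -142.8875]
[   1.1534  -70.6401 -142.8881]
[440.1976 106.3766  64.2592] [ 0.1118 -0.0323  1.8338 -0.0001  1.3392 -0.0082] [-0.7781 -0.771  -0.4894] [ 0.0423 -0.0155  0.0167]
world z
clip
243 mean [  0.34 -58.45  27.93] p1 [ -6.63 -60.04  26.  ] p99 [  7.83 -55.98  29.87]
horns
78 mean [  0.51 -60.75  33.76] p1 [ -4.06 -61.41  31.26] p99 [  5.2  -60.13  35.94]
198 mean [-12.99 -50.    33.35] p1 [-15.89 -53.34  30.98] p99 [ -9.87 -46.54  35.91]
169 mean [ 14.54 -50.06  33.13] p1 [ 11.9  -53.31  30.83] p99 [ 17.04 -46.53  35.58]
lamp
1919 mean [  1.59 -52.   -14.24] p1 [ -6.05 -59.76 -17.3 ] p99 [  9.28 -44.19  -7.97]
```

```bash
python3 -m pendant '[[-1,0.7,8,0,0,0,0],[0,0,8,0,0,0,0],[0,0,6,0,0,0,0],[0,0,0,0,0,0,0],[0,0,0,0,0,0,0]]'
cat > rel.py <<'E'
from h import *
np.set_printoptions(precision=2,suppress=True)
o=get_obs();s=snapshot('wrist');K=s['intrinsics'];v,u=np.mgrid[0:420,0:560];z=s['range_z'];T=np.array(s['tool_from_camera'])
L=np.stack([(u-K[0][2])/K[0][0]*z,(v-K[1][2])/K[1][1]*z,z],-1)@T[:3,:3].T+T[:3,3]
W=o['position'][2]-L[...,2]
print(o['position'],'F',o['force'],'M',o['moment'])
def blobs(m,mn=40):
  n,l,st,c=cv2.connectedComponentsWithStats(m.astype(np.uint8),connectivity=8)
  for k in range(1,n):
    if st[k,4]<mn: continue
    Q=L[l==k];a=np.percentile(Q,1,0);b=np.percentile(Q,99,0);print(st[k,4],'lo',a,'hi',b,'mid',(a+b)/2)
near=(z>0)&(L[...,1]<-30)&(L[...,1]>-80)&(abs(L[...,0])<30)
cl=(L[...,2]>-30)&(L[...,2]<-6)&(abs(L[...,0]-1.5)<12)
print('clip');blobs(near&~cl&(W>34)&(W<45));print('horns');blobs(near&~cl&(W>28)&(W<34));print('lamp');blobs(near&cl&(L[...,1]<-44))
E
python3 rel.py
```

```text
clock: 9.2
position: [438.8, 105.5, 41.3]
tool_rot: [[0.993, 0.12, -0.001], [0.12, -0.993, -0.0], [-0.001, 0.0, -1.0]]
force: [-0.6, -0.3, -0.7]
opening: 0.265
[438.79 105.5   41.34] F [-0.56 -0.26 -0.7 ] M [-0.03 -0.05 -0.01]
clip
259 lo [ -5.06 -61.01   3.58] hi [  9.21 -57.18   7.04] mid [  2.07 -59.09   5.31]
horns
79 lo [ -2.67 -61.93   7.4 ] hi [  7.03 -60.89  13.13] mid [  2.18 -61.41  10.26]
258 lo [-14.6  -53.94   8.53] hi [ -8.18 -47.12  13.2 ] mid [-11.39 -50.53  10.86]
265 lo [ 12.51 -53.95   8.19] hi [ 18.63 -47.2   13.17] mid [ 15.57 -50.57  10.68]
lamp
1915 lo [ -6.13 -59.75 -17.07] hi [  9.19 -44.19  -7.91] mid [  1.53 -51.97 -12.49]
```

```bash
python3 -m pendant '[[0.4,0.3,1,0,0,0,0],[0,0,1,0,0,0,0],[0,0,1,0,0,0,0],[0,0,1,0,0,0,0],[0,0,0,0,0,0,0]]'
python3 -c "
from workcell import *;print(get_obs()['force'],get_obs()['moment'])"
python3 -m pendant '[[0,0,1,0,0,0,0],[0,0,1,0,0,0,0],[0,0,1,0,0,0,0],[0,0,0,0,0,0,0]]'
python3 -c "
from workcell import *;print(get_obs()['force'],get_obs()['moment'])"
```

```text
clock: 9.75
position: [439.3, 105.2, 37.6]
tool_rot: [[0.993, 0.12, -0.0], [0.12, -0.993, -0.0], [-0.0, 0.0, -1.0]]
force: [-0.6, -0.2, -1.6]
opening: 0.268
[-0.58223695 -0.19108295 -1.58556266] [-0.04495056  0.01993263 -0.01052631]
clock: 10.15
position: [439.3, 105.3, 34.6]
tool_rot: [[0.993, 0.12, -0.0], [0.12, -0.993, -0.0], [-0.0, 0.0, -1.0]]
force: [-0.3, 0.5, -1.2]
opening: 0.268
[-0.27656617  0.53911521 -1.18065546] [ 0.00431914 -0.02454768  0.0206015 ]
```

```bash
cat > f.py <<'E'
from workcell import *
import numpy as np
o=get_obs();print(np.round(o['position'],2),'F',np.round(o['force'],1),'M',np.round(o['moment'],2))
E
python3 -m pendant '[[0,0,1,0,0,0,0],[0,0,0.5,0,0,0,0],[0,0,0,0,0,0,0]]' >/dev/null; python3 f.py
python3 -m pendant '[[0,0,1,0,0,0,0],[0,0,0.5,0,0,0,0],[0,0,0,0,0,0,0]]' >/dev/null; python3 f.py
```

```text
[439.68 105.21  33.56] F [ 0.2 -0.9  1.8] M [0.02 0.07 0.03]
[440.   105.32  32.78] F [-1.9 -1.2  6. ] M [-0.03  0.33  0.04]
```

```bash
python3 rel.py; python3 - <<'E'
from h import *
s=snapshot('wrist');save('c1.png',s['img'],3.5,(200,70,370,240))
E
```

```text
[440.   105.32  32.78] F [-1.92 -1.21  5.95] M [-0.03  0.33  0.04]
clip
285 lo [ -6.41 -61.54  -4.98] hi [  8.02 -57.58  -1.45] mid [  0.8  -59.56  -3.21]
horns
87 lo [ -4.04 -62.63  -1.14] hi [  5.55 -61.43   4.56] mid [  0.76 -62.03   1.71]
294 lo [-15.77 -54.33  -0.46] hi [ -9.62 -47.51   4.71] mid [-12.7  -50.92   2.13]
288 lo [ 11.18 -54.34  -0.31] hi [ 17.26 -47.51   4.74] mid [ 14.22 -50.92   2.21]
lamp
1917 lo [ -6.11 -59.75 -17.31] hi [  9.19 -44.21  -8.22] mid [  1.54 -51.98 -12.77]
```

View pics/c1.png

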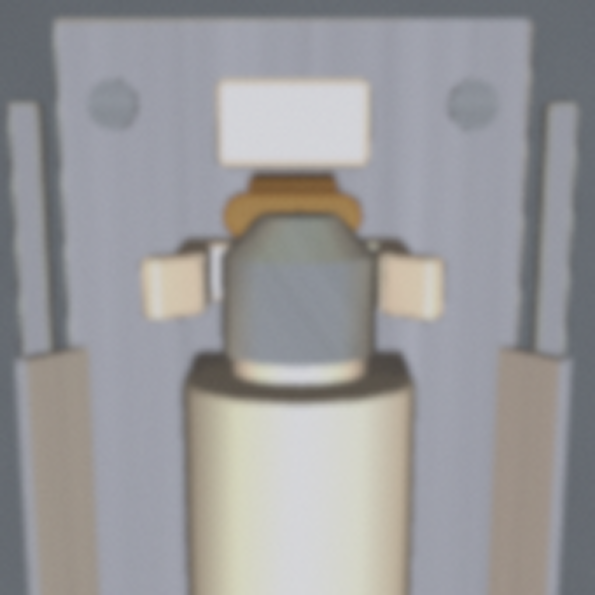

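```bash
python3 -m pendant '[[-0.9,0,0,0,0,0,0],[0,0,0,0,0,0,0]]' >/dev/null; python3 f.py
python3 -m pendant '[[0,0,0.8,0,0,0,0],[0,0,0.7,0,0,0,0],[0,0,0,0,0,0,0]]' >/dev/null; python3 f.py
```

```text
[439.8  105.28  32.85] F [ 1.  -0.9  5.7] M [ 0.09 -0.08  0.03]
[439.83 105.26  31.38] F [ 0.8 -1.   5.3] M [ 0.21 -0.12  0.05]
```

```bash
python3 intool.py; python3 rel.py|tail -8; python3 -m pendant '[[0,0,0.5,0,0,0,0],[0,0,0,0,0,0,0]]' >/dev/null; python3 f.py
```

```text
8805 y end [-62.8  -61.79 -61.04 -59.22]
top z body [-24.6  -24.04 -23.71] cap [-17.72 -17.16 -16.8 ]
-55 xmin/max [-15.32  17.15] topx 1.4651936640175205 topz -17.257063030295573
-41 xmin/max [-10.04  13.1 ] topx 1.3968486977308558 topz -24.23296587093285
-35 xmin/max [-10.28  13.32] topx 1.5793524571143818 topz -23.985422952964672
-28 xmin/max [-10.04  13.1 ] topx 1.4232371752447401 topz -23.97179588665065
clip
279 lo [ -6.32 -61.7   -5.91] hi [  8.32 -57.73  -3.03] mid [  1.   -59.72  -4.47]
horns
105 lo [ -3.91 -62.79  -1.78] hi [  5.86 -61.72   3.06] mid [  0.98 -62.25   0.64]
301 lo [-15.59 -54.38  -1.76] hi [ -9.49 -47.59   3.3 ] mid [-12.54 -50.98   0.77]
296 lo [ 11.45 -54.31  -2.07] hi [ 17.52 -47.53   3.29] mid [ 14.49 -50.92   0.61]
lamp
1944 lo [ -6.08 -59.76 -17.79] hi [  9.15 -44.19  -7.29] mid [  1.53 -51.98 -12.54]
[437.59 105.22  29.02] F [-1.9  1.1  2. ] M [ 0.04  0.19 -0.03]
```

```bash
python3 f.py; python3 rel.py|tail -8;python3 intool.py|tail -4; python3 - <<'E'
from h import *
s=snapshot('wrist');save('c2.png',s['img'],3.5,(200,70,370,240))
E
```

```text
[437.59 105.22  29.02] F [-1.9  1.1  2. ] M [ 0.04  0.19 -0.03]
[437.59 105.22  29.02] F [-1.94  1.06  1.95] M [ 0.04  0.19 -0.03]
clip
horns
81 lo [ -1.6  -62.91  -3.54] hi [  8.03 -62.19   0.47] mid [  3.21 -62.55  -1.54]
308 lo [-13.51 -54.11  -4.3 ] hi [ -7.09 -47.33   0.94] mid [-10.3  -50.72  -1.68]
313 lo [ 13.59 -54.1   -4.32] hi [ 19.93 -47.4    0.86] mid [ 16.76 -50.75  -1.73]
lamp
2238 lo [ -6.11 -61.89 -17.07] hi [  9.55 -44.27  -6.27] mid [  1.72 -53.08 -11.67]
-55 xmin/max [-12.86  19.59] topx 1.5003676696935422 topz -16.607522389108635
-41 xmin/max [-10.06  13.15] topx 1.7439185402918018 topz -23.740377297862125
-35 xmin/max [-10.28  13.24] topx 1.5479988235098903 topz -23.588329771669
-28 xmin/max [-10.05  13.14] topx 1.3247261260713183 topz -23.631648216009687
```

View pics/c2.png

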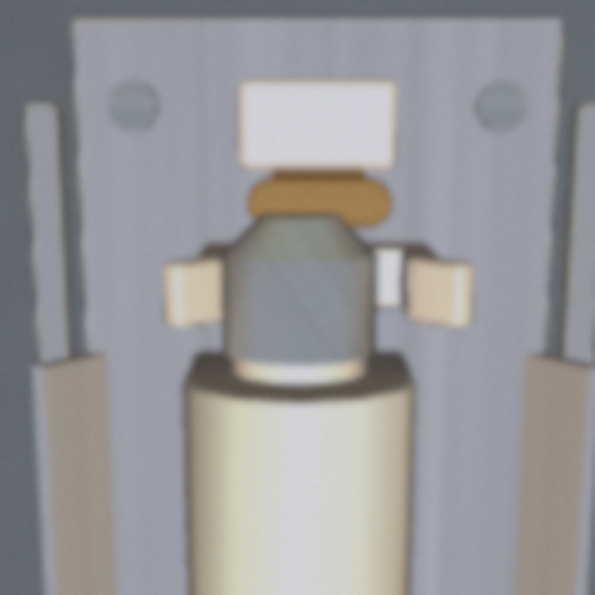

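```bash
python3 -m pendant '[[1.2,0,0,0,0,0,0],[0,0,0,0,0,0,0]]' >/dev/null; python3 f.py; python3 rel.py|tail -5; python3 intool.py|sed -n 3,4p
```

```text
[438.42 104.97  28.66] F [-3.5 -1.6 -1.2] M [-0.2   0.54  0.06]
53 lo [ -2.35 -64.73  -3.89] hi [  7.26 -64.24   0.44] mid [  2.46 -64.49  -1.72]
316 lo [-14.21 -54.49  -4.38] hi [ -7.82 -47.75   0.61] mid [-11.02 -51.12  -1.89]
317 lo [ 12.79 -54.44  -4.67] hi [ 19.15 -47.67   0.59] mid [ 15.97 -51.05  -2.04]
lamp
2426 lo [ -6.09 -64.24 -17.17] hi [  9.23 -44.32  -6.49] mid [  1.57 -54.28 -11.83]
-55 xmin/max [-13.91  18.8 ] topx 1.57277268912429 topz -16.491407304429085
-41 xmin/max [-10.07  13.21] topx 1.4900259771422768 topz -23.51876823117057
```

```bash
python3 -m pendant '[[0.4,0,0.7,0,0,0,0],[0.3,0,0.7,0,0,0,0],[0,0,0,0,0,0,0]]' >/dev/null; python3 f.py; python3 rel.py|tail -5; python3 intool.py|sed -n 3,6p
```

```text
[440.43 105.3   28.23] F [-3.3 -1.4 -0.8] M [-0.2   0.56  0.05]
48 lo [ -4.19 -64.73  -3.54] hi [  5.05 -64.33  -0.06] mid [  0.43 -64.53  -1.8 ]
306 lo [-16.28 -54.36  -4.99] hi [-10.03 -47.64   0.1 ] mid [-13.15 -51.    -2.45]
309 lo [ 10.87 -54.37  -4.9 ] hi [ 17.11 -47.55   0.13] mid [ 13.99 -50.96  -2.39]
lamp
2441 lo [ -6.19 -64.25 -17.12] hi [  9.15 -44.2   -6.66] mid [  1.48 -54.23 -11.89]
-55 xmin/max [-15.8   16.69] topx 1.5236600789986763 topz -16.494367033897333
-41 xmin/max [-10.05  13.19] topx 1.4048287396974584 topz -23.620524749124193
-35 xmin/max [-10.32  12.98] topx 1.3828950261284596 topz -23.564133514706157
-28 xmin/max [-10.07  13.12] topx 1.4467209912010568 topz -23.606487432168358
```

```bash
python3 -m pendant '[[0,0,0,0,0,0,0],[0,0,0,0,0,0,0]]' >/dev/null; python3 f.py
python3 -m pendant '[[-0.5,0,1,0,0,0,0],[0,0,0,0,0,0,0]]' >/dev/null; python3 f.py;
python3 -m pendant '[[0,0,1,0,0,0,0],[0,0,0,0,0,0,0]]' >/dev/null; python3 f.py
```

```text
[440.42 105.32  28.25] F [-3.5 -1.1 -2.3] M [-0.22  0.54  0.02]
[440.61 105.36  27.92] F [-2.4 -1.5  0.6] M [-0.2   0.41  0.09]
[441.   105.43  27.07] F [-2.  -1.9  2.4] M [-0.21  0.3  -0.05]
```

```bash
python3 -m pendant '[[-1.5,0,1,0,0,0,0],[0,0,0,0,0,0,0]]' >/dev/null; python3 f.py;
python3 -m pendant '[[0,0,1,0,0,0,0],[0,0,0,0,0,0,0]]' >/dev/null; python3 f.py; python3 rel.py|tail -5; python3 intool.py|sed -n 3,6p
```

```text
[440.7  105.38  26.52] F [ 1.9 -0.4  1.8] M [-0.06 -0.51  0.01]
[439.99 105.3   25.03] F [ 3.9 -0.1  1.3] M [-0.06 -0.61 -0.05]
horns
324 lo [-15.82 -54.36  -8.02] hi [ -9.47 -47.63  -3.08] mid [-12.64 -51.    -5.55]
329 lo [ 11.07 -54.34  -8.17] hi [ 17.52 -47.59  -3.04] mid [ 14.29 -50.97  -5.6 ]
lamp
2458 lo [ -6.14 -64.39 -17.22] hi [  9.12 -44.23  -8.96] mid [  1.49 -54.31 -13.09]
-55 xmin/max [-15.21  17.36] topx 1.5471353497461708 topz -16.56857096841931
-41 xmin/max [-10.1   13.15] topx 1.6022381417364582 topz -23.573436750567357
-35 xmin/max [-9.98 13.42] topx 1.6376148861692679 topz -23.602854639839403
-28 xmin/max [-10.04  13.06] topx 1.7159438011054513 topz -23.620491721634423
```

```bash
python3 -m pendant '[[0,0,1,0,0,0,0],[0,0,1,0,0,0,0],[0,0,0,0,0,0,0]]' >/dev/null; python3 f.py;
python3 -m pendant '[[0,0,1,0,0,0,0],[0,0,1,0,0,0,0],[0,0,0,0,0,0,0]]' >/dev/null; python3 f.py; python3 rel.py|tail -5; python3 intool.py|sed -n 3,6p
```

```text
[437.14 105.03  21.25] F [ 0.6 -0.9 -0.7] M [-0.09 -0.22 -0.09]
[437.34 105.02  19.36] F [ 0.7 -0.8 -2.3] M [-0.18 -0.13  0.  ]
horns
155 lo [-13.23 -54.31 -13.89] hi [-10.51 -47.59 -10.58] mid [-11.87 -50.95 -12.23]
353 lo [ 13.94 -54.27 -14.12] hi [ 20.15 -47.44  -8.72] mid [ 17.04 -50.86 -11.42]
lamp
2601 lo [-10.01 -62.97 -18.24] hi [  9.77 -44.22  -8.15] mid [ -0.12 -53.6  -13.2 ]
-55 xmin/max [-12.81  19.53] topx 1.4407680628501545 topz -16.519759756185017
-41 xmin/max [-10.14  13.2 ] topx 1.4489137002186256 topz -23.603796474050554
-35 xmin/max [-10.28  13.31] topx 1.5094355449718069 topz -23.64963628034499
-28 xmin/max [-10.06  13.13] topx 1.3553504417109936 topz -23.463094479280876
```

```bash
python3 -m pendant '[[1,0,1,0,0,0,0],[0.5,0,0.5,0,0,0,0],[0,0,0,0,0,0,0]]' >/dev/null; python3 f.py;
python3 -m pendant '[[0,0,1,0,0,0,0],[0,0,0,0,0,0,0]]' >/dev/null; python3 f.py; python3 rel.py|tail -5
```

```text
[439.59 105.28  18.57] F [-0.5 -1.  -3.4] M [-0.19  0.06  0.03]
[440.21 105.41  18.02] F [-0.3 -0.9 -1.4] M [-0.11  0.01  0.  ]
221 lo [ 13.55 -54.26 -15.28] hi [ 17.2  -47.38 -11.47] mid [ 15.38 -50.82 -13.38]
lamp
2270 lo [ -6.2  -62.4  -19.53] hi [  9.17 -44.2   -9.23] mid [  1.49 -53.3  -14.38]
98 lo [-10.45 -54.28 -12.  ] hi [ -9.14 -47.61  -6.59] mid [ -9.79 -50.95  -9.3 ]
201 lo [ 10.38 -54.22 -13.36] hi [ 13.37 -47.57  -6.72] mid [ 11.87 -50.9  -10.04]
```

```bash
python3 -m pendant '[[-0.5,0,1,0,0,0,0],[0,0,0,0,0,0,0]]' >/dev/null; python3 f.py;
python3 -m pendant '[[0,0,1,0,0,0,0],[0,0,0,0,0,0,0]]' >/dev/null; python3 f.py;python3 -m pendant '[[0,0,0.7,0,0,0,0],[0,0,0,0,0,0,0]]' >/dev/null; python3 f.py; python3 intool.py;python3 - <<'E'
from h import *
s=snapshot('wrist');save('c3.png',s['img'],3.5,(200,70,370,240))
E
```

```text
[439.67 105.46  17.06] F [ 0.1  0.2 -0.8] M [-0.04  0.    0.06]
[439.82 105.49  16.77] F [-1.7 -0.8  3.5] M [-0.01  0.34  0.02]
[439.87 105.47  16.64] F [-3.3 -0.2  7.4] M [-0.07  0.66 -0.03]
10543 y end [-72.85 -72.14 -71.44 -69.33]
top z body [-24.04 -23.57 -23.28] cap [-20.64 -19.9  -19.03]
-55 xmin/max [-15.32  17.22] topx 1.1783197965423906 topz -16.494301625022825
-41 xmin/max [-10.06  13.18] topx 1.4010177728066913 topz -23.60253288306049
-35 xmin/max [-10.28  13.09] topx 1.5660286008980617 topz -23.52599203999653
-28 xmin/max [-10.03  13.14] topx 1.557988665187864 topz -23.578093811059123
```

View pics/c3.png

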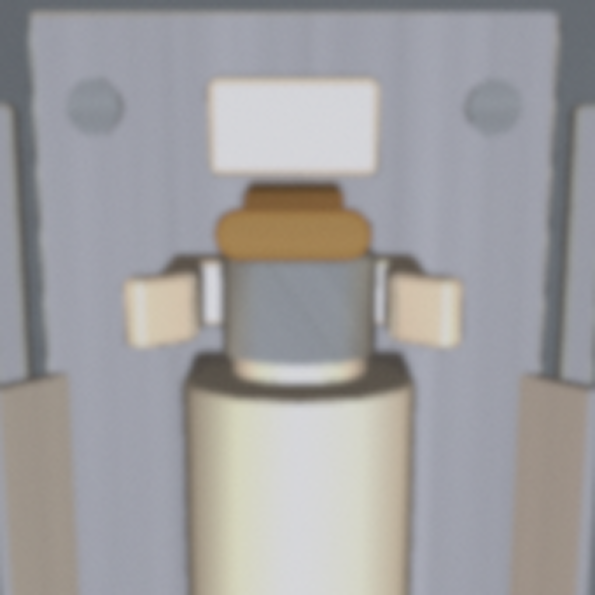

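```bash
python3 -m pendant '[[0,0,0.5,0,0,0,0],[0,0,0,0,0,0,0]]' >/dev/null; python3 f.py
python3 -m pendant '[[0,0,-1.5,0,0,0,0.45],[0,0,0,0,0,0,0.45],[0,0,0,0,0,0,0.45]]'; python3 f.py
python3 -m pendant '[[0,0,-10,0,0,0,0.45],[0,0,-25,0,0,0,0.45],[0,0,-40,0,0,0,0.45],[0,0,-40,0,0,0,0.45],[0,0,-40,0,0,0,0.45]]'
python3 -m pendant '[[-45,20,-10,0,0,0,0.45],[-25,20,0,0,0,0,0.45],[0,0,0,0,0,0,0.45],[0,0,0,0,0,0,0.45]]'
python3 lamp.py w5.png lamp_mid lamp_end_1 clip_1 cover_edge cover_hinge; python3 box.py
```

```text
[439.89 105.5   16.59] F [-5.  -0.1 10.1] M [-0.03  0.82 -0.03]
clock: 16.05
position: [439.5, 105.3, 16.0]
tool_rot: [[0.993, 0.12, 0.0], [0.12, -0.993, -0.0], [0.0, 0.0, -1.0]]
force: [0.2, -0.6, -0.1]
opening: 0.453
[439.48 105.26  15.97] F [ 0.2 -0.6 -0.1] M [-0.05 -0.   -0.04]
clock: 16.55
position: [439.2, 105.2, 173.2]
tool_rot: [[0.993, 0.12, 0.0], [0.12, -0.993, -0.0], [0.0, 0.0, -1.0]]
force: [-0.7, 1.1, -0.0]
opening: 0.451
clock: 16.95
position: [375.1, 57.2, 181.7]
tool_rot: [[0.993, 0.119, 0.002], [0.119, -0.993, 0.0], [0.002, -0.0, -1.0]]
force: [-0.5, 0.1, -0.9]
opening: 0.45
16.95 [375.09  57.23 181.74] 6.811994974584947
lamp_mid [376.5 136.5] 0.82 [440.45 108.29  39.52] [447.48 106.44  12.  ]
lamp_end_1 [382.   57.2] 0.92 [434.75 164.26  36.01] [440.34 167.32  12.  ]
lamp_end_1 [368.7 209.1] 0.56 [446.26  49.9   34.58] [452.39  43.86  12.  ]
clip_1 [374.9  66.9] 0.91 [431.98 157.68  30.95] [436.14 159.63  12.  ]
clip_1 [373.  219.6] 0.84 [455.98  36.75  18.63] [457.9   34.78  12.  ]
cover_hinge [481.  149.1] 0.71 [518.8  108.72  44.43] [536.3  106.55  12.  ]
```

View pics/w5.png

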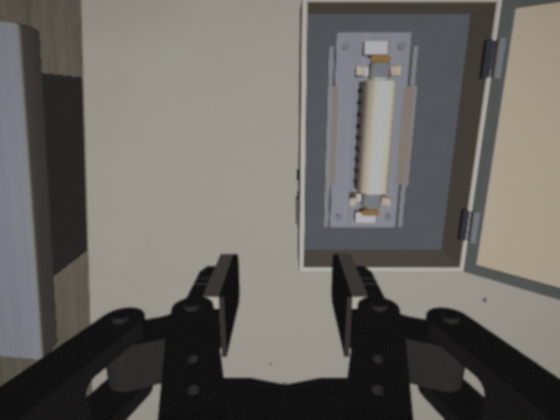

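View pics/ob.png

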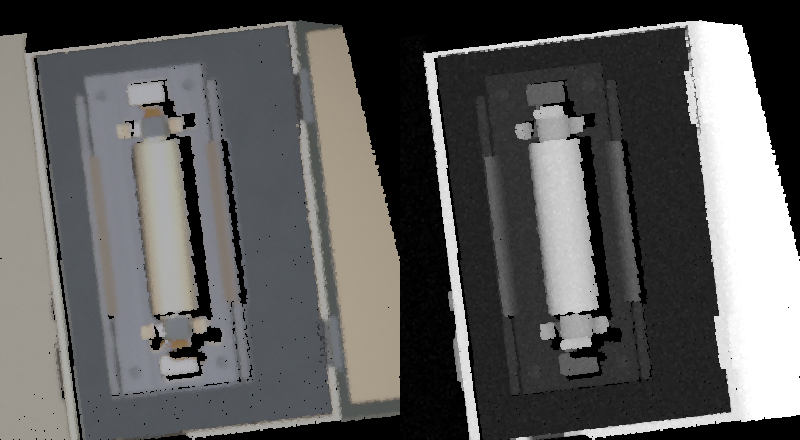

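```bash
cat > chk.py <<'E'
from h import *
np.set_printoptions(precision=2,suppress=True)
d=np.load('box.npz');P=d['P'];z=d['z'];c=np.array([441.2,105.9]);a=np.radians(6.9)
X=(P[...,0]-c[0])*np.cos(a)+(P[...,1]-c[1])*np.sin(a);Y=-(P[...,0]-c[0])*np.sin(a)+(P[...,1]-c[1])*np.cos(a)
for y0 in range(-65,66,10):
    m=(z>0)&(abs(X)<13)&(abs(Y-y0)<4)&(P[...,2]>15);Q=P[m]
    if len(Q)<10: print(y0,len(Q));continue
    t=m&(P[...,2]>np.percentile(Q[:,2],60));print(y0,len(Q),'top',np.percentile(Q[:,2],90),'x',X[t].mean())
E
python3 chk.py;python3 - <<'E'
from h import *
s=snapshot('wrist');save('c4.png',s['img'],4,(310,20,440,240))
E
python3 -c "
import cv2;i=cv2.imread('pics/c4.png');cv2.imwrite('pics/c4.png',cv2.resize(i,None,fx=.68,fy=.68))"
```

```text
-65 100 top 19.23673472702349 x 0.10263271397227305
-55 229 top 36.62824862135792 x 0.05763405611254879
-45 224 top 37.55846934526782 x 0.960612988792658
-35 341 top 40.11624039471488 x 1.672028214752344
-25 567 top 256.97350002857524 x -11.039233640267256
-15 367 top 39.91620439630508 x 1.5799506901409952
-5 368 top 40.06571141746224 x 1.7901854902341814
5 385 top 40.2427900754191 x 1.769515506262559
15 398 top 40.29919481707671 x 1.6865876697196112
25 421 top 40.225813149789644 x 1.9460006435071433
35 407 top 40.074489229220454 x 1.6927321901562433
45 327 top 39.38634278838827 x 1.1436412891950913
55 307 top 36.53062532792049 x 0.12338487996537371
65 220 top 19.370880019351624 x -0.30989170778389064
```

View pics/c4.png

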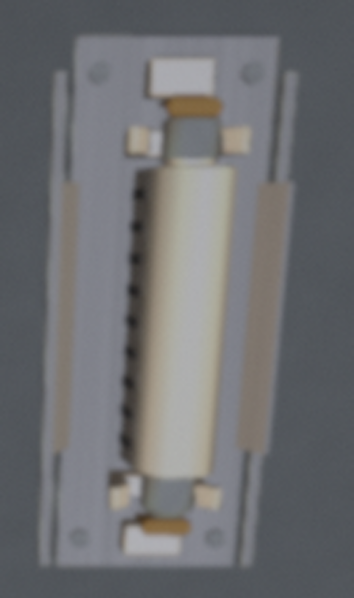

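Lamp top reads 40.0–40.3 mm along its whole length, which is level at home height, and both brass rolls lie over the caps. Next, the cover geometry and what stands behind it.

```bash
python3 - <<'E'
from h import *
np.set_printoptions(precision=1,suppress=True)
s=snapshot('scene');K=s['intrinsics'];v,u=np.mgrid[0:420,0:560];z=s['range_z']
save('s1.png',s['img'])
P=cam2world(s,np.stack([(u-K[0][2])/K[0][0]*z,(v-K[1][2])/K[1][1]*z,z],-1).reshape(-1,3)).reshape(420,560,3)
for q in ('cover_edge','cover_hinge'): print([(d['pixel'],d['confidence'],at_d(s,d['pixel'])) for d in landmark_of('scene',q)])
h=np.array([518.5,109]);a=np.radians(6.9);r=np.array([np.cos(a),np.sin(a)]);t=np.array([-r[1],r[0]])
X=(P[...,:2]-h)@r;Y=(P[...,:2]-h)@t
for y0 in (-90,-50,0,50,90):
    m=(z>0)&(abs(Y-y0)<4)&(X>0)&(X<125)&(P[...,2]>50)&(P[...,2]<200);
    if m.sum()>5: print(y0,m.sum(),'xmax',X[m].max(),'z there',P[...,2][m][X[m].argmax()],'ang',np.median(np.arctan2(P[...,2][m]-44,-X[m])))
m=(z>0)&(abs(Y)<80)&(X>100)&(X<600)&(P[...,2]>4)
b=np.arange(100,400,10)
for x0 in b:
    k=m&(X>=x0)&(X<x0+10)
    if k.sum()>3: print(x0,k.sum(),P[...,2][k].min(),P[...,2][k].max())
print(get_obs()['clock'])
E
```

```text
[([423.6, 183.1], 0.87, array([ 287.3, -429.3,   47. ])), ([210.2, 211.5], 0.56, array([616. , 128.9, 141.4]))]
[([381.2, 169.5], 0.67, array([ 426.2, -426.2,   49.2])), ([247.1, 251.6], 0.63, array([518.6, 114.5,  49.6]))]
-90 123 xmax 95.7407375607538 z there 133.6376843503519 ang 2.3619140603447546
-50 123 xmax 94.1365505195804 z there 135.3090522178164 ang 2.3612070913823233
0 134 xmax 100.57114012244716 z there 139.84601753330318 ang 2.366289191334455
50 139 xmax 93.0997444260928 z there 135.93986015220645 ang 2.3620664911479006
90 141 xmax 93.29461116261263 z there 135.03862524620666 ang 2.3635140776848735
100 4 139.84601753330318 140.73404415224246
250 13 4.071192119591449 18.354858738165234
260 176 4.077845327813875 32.88206839193808
270 314 4.022347214862621 401.61785042908775
280 3872 5.568865930671096 604.1616407320363
290 7094 26.334367175420134 619.5073231586296
300 2793 35.471076938600135 620.2892737692916
17.5
```

View pics/s1.png

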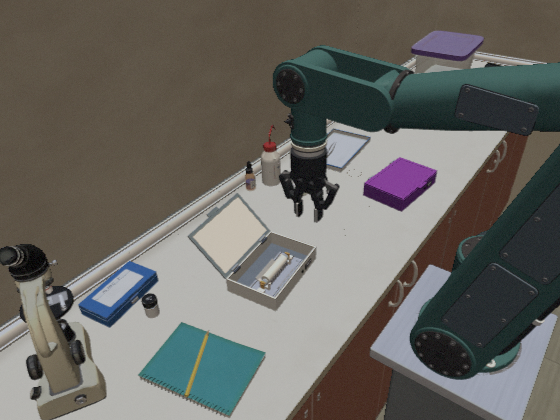

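```bash
python3 -m pendant '[[0,0,-24,0,0,0,0],[0,0,-24,0,0,0,0],[47,-5.7,0,0,0,0,0],[47,-5.7,0,0,0,0,0],[47,-5.7,0,0,0,0,0]]' 20
python3 -m pendant '[[47,-5.8,0,0,0,0,0],[47,-5.8,0,0,0,0,0],[47,-5.8,0,0,0,0,0],[0,0,0,0,0,0,0],[0,0,0,0,0,0,0]]'
cat > cov.py <<'E'
from h import *
np.set_printoptions(precision=1,suppress=True)
import sys
o=get_obs();s=snapshot('scene');K=s['intrinsics'];v,u=np.mgrid[0:420,0:560];z=s['range_z']
if len(sys.argv)>1: save(sys.argv[1],s['img'],2.4,(120,90,400,320))
P=cam2world(s,np.stack([(u-K[0][2])/K[0][0]*z,(v-K[1][2])/K[1][1]*z,z],-1).reshape(-1,3)).reshape(420,560,3)
h=np.array([518.5,109]);a=np.radians(6.9);r=np.array([np.cos(a),np.sin(a)]);t=np.array([-r[1],r[0]])
X=(P[...,:2]-h)@r;Y=(P[...,:2]-h)@t
for y0 in (-85,-60,0,60,85):
    m=(z>0)&(abs(Y-y0)<5)&(X>-150)&(X<125)&(P[...,2]>49)&(P[...,2]<200)&(np.hypot(X,P[...,2]-44)>40)&(np.hypot(X,P[...,2]-44)<150)
    if m.sum()>5: print(y0,m.sum(),'ang',np.percentile(np.arctan2(P[...,2][m]-44,-X[m]),[10,50,90]))
p=np.array(o['position']);print('tool X',(p[:2]-h)@r,'Y',(p[:2]-h)@t,'z',p[2],'t',o['clock'],'F',o['force'])
E
python3 cov.py k1.png
```

```text
clock: 18.0
position: [514.7, 91.7, 229.8]
tool_rot: [[0.993, 0.12, 0.002], [0.12, -0.993, -0.0], [0.002, 0.0, -1.0]]
force: [-0.7, 0.5, 0.1]
opening: 0.001
clock: 18.5
position: [651.1, 125.5, 226.1]
tool_rot: [[0.993, 0.12, -0.005], [0.12, -0.993, -0.001], [-0.005, 0.0, -1.0]]
force: [-0.6, 0.1, 0.9]
opening: -0.001
-85 109 ang [2.3 2.4 2.4]
-60 108 ang [2.3 2.4 2.4]
0 125 ang [2.3 2.4 2.4]
60 133 ang [2.3 2.4 2.4]
85 134 ang [2.3 2.4 2.4]
tool X 133.60897915605972 Y 0.40911699095909093 z 226.11236724241377 t 18.5 F [-0.6  0.1  0.9]
```

View pics/k1.png

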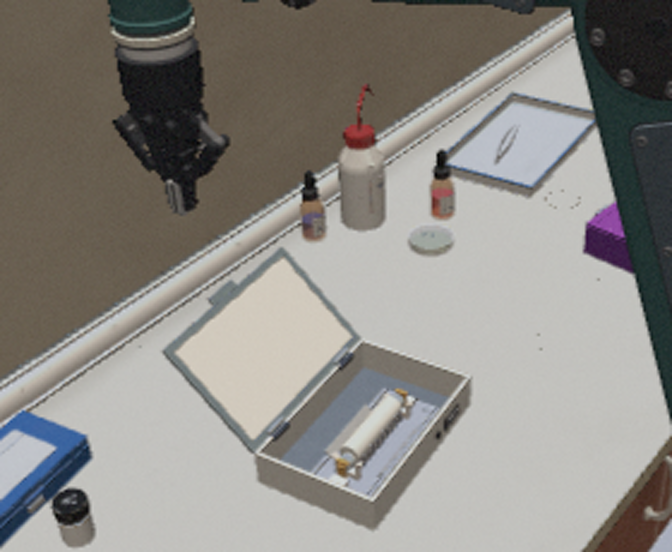

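```bash
python3 -m pendant '[[0,0,30,0,0,0,0],[0,0,30,0,0,0,0],[0,0,26,0,0,0,0],[0,0,20,0,0,0,0],[0,0,0,0,0,0,0]]'
python3 -m pendant '[[-6,0,0,0,0,0,0],[-6,0,0,0,0,0,0],[-6,0,-1,0,0,0,0],[-6,0,-3,0,0,0,0],[-6,0,-4,0,0,0,0]]'
python3 cov.py k2.png
```

```text
clock: 19.05
position: [647.6, 124.8, 121.3]
tool_rot: [[0.993, 0.119, -0.005], [0.119, -0.993, -0.001], [-0.005, 0.0, -1.0]]
force: [-0.0, 0.4, -0.9]
opening: 0.002
clock: 19.55
position: [624.9, 122.1, 136.3]
tool_rot: [[0.993, 0.12, 0.014], [0.12, -0.993, 0.002], [0.014, 0.0, -1.0]]
force: [5.2, 0.5, 5.7]
opening: 0.003
-85 102 ang [2.2 2.3 2.3]
-60 108 ang [2.2 2.3 2.3]
0 150 ang [2.2 2.3 2.3]
60 130 ang [2.2 2.3 2.3]
85 141 ang [2.2 2.3 2.3]
tool X 107.19767863592348 Y 0.2622820046569013 z 136.339278470672 t 19.55 F [5.2 0.5 5.7]
```

View pics/k2.png

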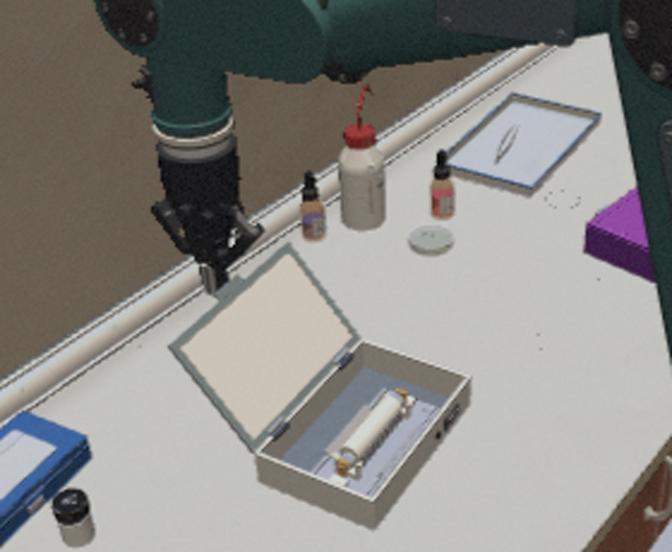

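```bash
python3 -m pendant '[[-3,0,-8,0,0,0,0],[-5,0,-5,0,0,0,0],[-5,0,-4,0,0,0,0],[-5,0,-4,0,0,0,0]]'
python3 f.py
python3 -m pendant '[[-6,0,-3,0,0,0,0],[-6,0,-3,0,0,0,0],[-6,0,-2,0,0,0,0],[-6,0,-2,0,0,0,0]]'
python3 cov.py k3.png
```

```text
clock: 20.0
position: [602.9, 119.5, 152.9]
tool_rot: [[0.993, 0.12, 0.001], [0.12, -0.993, -0.0], [0.001, 0.0, -1.0]]
force: [1.9, 0.2, 1.1]
opening: 0.002
[602.94 119.52 152.87] F [1.9 0.2 1.1] M [-0.   -0.25 -0.05]
clock: 20.4
position: [578.4, 116.6, 161.8]
tool_rot: [[0.993, 0.12, -0.001], [0.12, -0.993, -0.0], [-0.001, 0.0, -1.0]]
force: [1.0, -0.3, 1.2]
opening: 0.0
-85 88 ang [1.8 1.9 1.9]
-60 96 ang [1.8 1.9 1.9]
0 126 ang [1.8 1.9 1.9]
60 120 ang [1.8 1.9 1.9]
85 127 ang [1.8 1.9 1.9]
tool X 60.408867718868414 Y 0.37106607980299744 z 161.84566367703013 t 20.4 F [ 1.  -0.3  1.2]
```

View pics/k3.png

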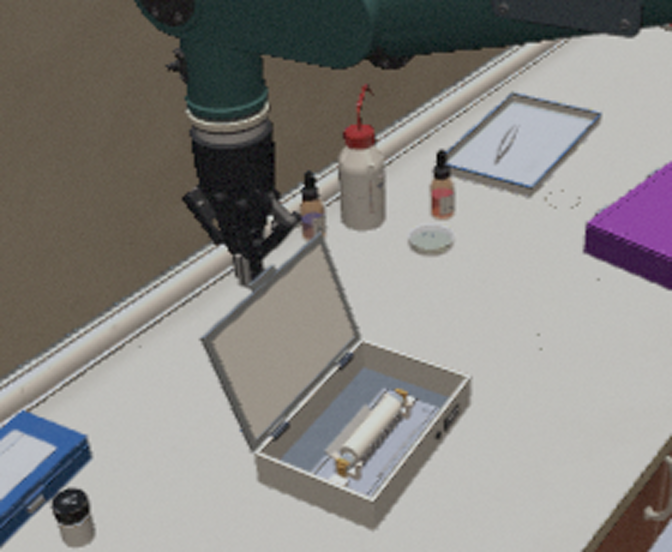

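```bash
python3 -m pendant '[[-7,0,-2,0,0,0,0],[-7,0,-2,0,0,0,0],[-7,0,-2,0,0,0,0],[-7,0,-2,0,0,0,0],[-7,0,0,0,0,0,0]]'
python3 -m pendant '[[-7,0,0,0,0,0,0],[-7,0,0,0,0,0,0],[-7,0,1,0,0,0,0],[-7,0,1,0,0,0,0],[-7,0,1,0,0,0,0]]'
python3 cov.py k4.png
```

```text
clock: 20.95
position: [544.1, 112.4, 170.5]
tool_rot: [[0.993, 0.12, 0.001], [0.12, -0.993, -0.0], [0.001, 0.0, -1.0]]
force: [0.9, -0.1, -0.0]
opening: 0.002
clock: 21.45
position: [509.2, 108.2, 167.0]
tool_rot: [[0.993, 0.12, -0.0], [0.12, -0.993, -0.0], [-0.0, 0.0, -1.0]]
force: [0.7, 0.1, 0.7]
opening: 0.001
-85 58 ang [1.3 1.4 1.4]
-60 53 ang [1.3 1.4 1.4]
0 78 ang [1.3 1.4 1.4]
60 74 ang [1.3 1.4 1.4]
85 66 ang [1.4 1.4 1.4]
tool X -9.323916457553688 Y 0.3626460779523772 z 167.0488831018412 t 21.45 F [0.7 0.1 0.7]
```

View pics/k4.png

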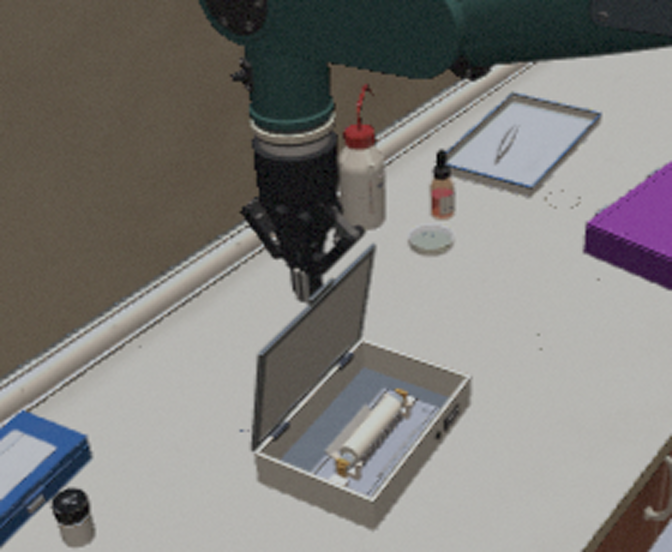

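```bash
python3 -m pendant '[[-7,0,1.5,0,0,0,0],[-7,0,2.2,0,0,0,0],[-7,0,2.8,0,0,0,0],[-7,0,3.2,0,0,0,0],[-7,0,3.8,0,0,0,0]]'
python3 -m pendant '[[-6,0,3.6,0,0,0,0],[-6,0,4,0,0,0,0],[-6,0,4.6,0,0,0,0],[-6,0,5,0,0,0,0],[-6,0,5.4,0,0,0,0]]'
python3 cov.py k5.png
```

```text
clock: 22.0
position: [474.4, 104.1, 153.3]
tool_rot: [[0.993, 0.12, -0.0], [0.12, -0.993, -0.0], [-0.0, 0.0, -1.0]]
force: [1.2, 0.3, 0.7]
opening: 0.003
clock: 22.5
position: [444.8, 100.5, 130.6]
tool_rot: [[0.993, 0.12, -0.0], [0.12, -0.993, -0.0], [-0.0, 0.0, -1.0]]
force: [-0.3, -0.2, 0.8]
opening: -0.001
-85 16 ang [0.8 0.8 0.8]
-60 16 ang [0.8 0.8 0.8]
0 47 ang [0.8 0.8 0.9]
60 31 ang [0.8 0.8 0.8]
85 34 ang [0.8 0.8 0.8]
tool X -74.20970343419577 Y 0.3818970249073763 z 130.57643809916823 t 22.5 F [-0.3 -0.2  0.8]
```

View pics/k5.png

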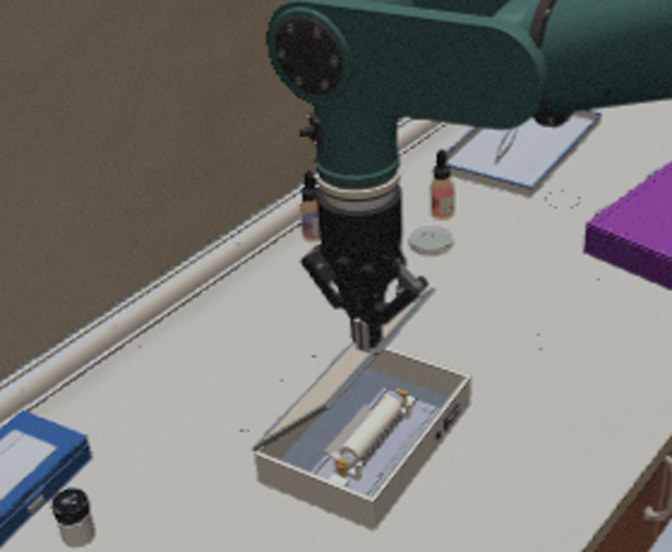

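```bash
python3 -m pendant '[[-6,0,5.5,0,0,0,0],[-6,0,6,0,0,0,0],[-5,0,6.5,0,0,0,0],[-4,0,7,0,0,0,0],[-4,0,7,0,0,0,0]]'
python3 -m pendant '[[-3,0,6,0,0,0,0],[-2.5,0,6,0,0,0,0],[-2,0,6,0,0,0,0],[-1.5,0,5,0,0,0,0],[-1,0,4,0,0,0,0]]'
python3 cov.py k6.png
```

```text
clock: 23.05
position: [419.9, 97.5, 98.3]
tool_rot: [[0.993, 0.12, -0.001], [0.12, -0.993, -0.0], [-0.001, 0.0, -1.0]]
force: [0.4, 1.1, -0.1]
opening: 0.002
clock: 23.55
position: [410.3, 96.3, 71.5]
tool_rot: [[0.993, 0.12, -0.0], [0.12, -0.993, -0.0], [-0.0, 0.0, -1.0]]
force: [0.0, -1.2, 0.4]
opening: 0.004
-85 21 ang [0.2 0.2 0.2]
-60 15 ang [0.2 0.2 0.2]
0 145 ang [0.2 0.3 1.1]
60 111 ang [0.2 0.2 0.3]
85 115 ang [0.2 0.2 0.3]
tool X -108.91865757599709 Y 0.4029851600238961 z 71.50262754027631 t 23.55 F [ 0.  -1.2  0.4]
```

View pics/k6.png

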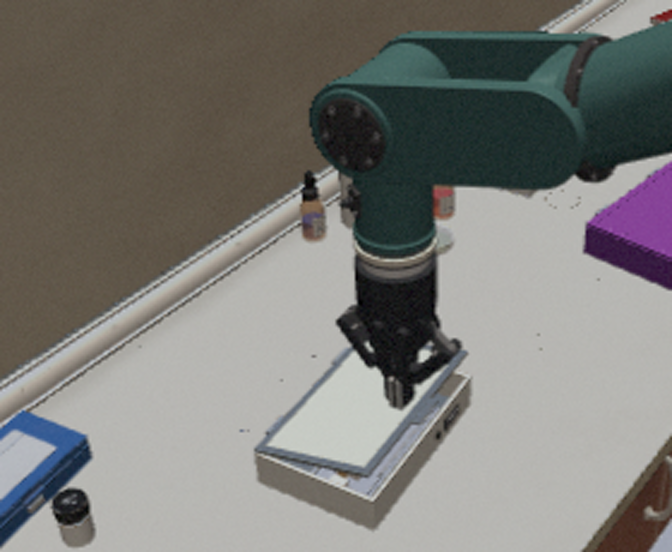

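Nearly shut, so I'll press slowly while watching force.

```bash
python3 -m pendant '[[-0.5,0,4,0,0,0,0],[-0.5,0,4,0,0,0,0],[0,0,3,0,0,0,0],[0,0,3,0,0,0,0],[0,0,3,0,0,0,0]]'
python3 -m pendant '[[0,0,2,0,0,0,0],[0,0,1,0,0,0,0],[0,0,1,0,0,0,0]]'
python3 -m pendant '[[0,0,1,0,0,0,0],[0,0,0,0,0,0,0]]'
```

```text
clock: 24.1
position: [409.6, 96.2, 54.8]
tool_rot: [[0.993, 0.12, 0.0], [0.12, -0.993, -0.0], [0.0, 0.0, -1.0]]
force: [-1.4, 0.4, 0.9]
opening: -0.001
clock: 24.4
position: [409.6, 96.2, 51.0]
tool_rot: [[0.993, 0.12, 0.0], [0.12, -0.993, -0.0], [0.0, 0.0, -1.0]]
force: [-1.4, 0.4, 0.2]
opening: 0.002
clock: 24.6
position: [409.6, 96.2, 50.0]
tool_rot: [[0.993, 0.12, 0.0], [0.12, -0.993, -0.0], [0.0, 0.0, -1.0]]
force: [0.4, 0.3, -0.2]
opening: -0.002
```

```bash
for i in 1; do python3 -m pendant '[[0,0,0.7,0,0,0,0],[0,0,0,0,0,0,0]]'|grep -E 'pos|force'; python3 -m pendant '[[0,0,0.7,0,0,0,0],[0,0,0,0,0,0,0]]'|grep -E 'pos|force'; python3 -m pendant '[[0,0,0.7,0,0,0,0],[0,0,0,0,0,0,0]]'|grep -E 'pos|force'; done
```

```text
position: [409.7, 96.2, 49.4]
force: [-0.5, 0.5, -1.0]
position: [409.6, 96.2, 48.6]
force: [0.1, -0.4, 0.1]
position: [409.6, 96.2, 48.0]
force: [-0.4, -0.6, 0.9]
```

```bash
python3 -m pendant '[[0,0,0.7,0,0,0,0],[0,0,0,0,0,0,0]]'|grep -E 'pos|force'; python3 -m pendant '[[0,0,0.7,0,0,0,0],[0,0,0,0,0,0,0]]'|grep -E 'pos|force'; python3 cov.py k7.png
```

```text
position: [409.7, 96.2, 47.9]
force: [-2.7, -0.1, 5.3]
position: [409.7, 96.2, 47.9]
force: [-4.0, -0.9, 8.9]
-85 7 ang [0.  0.1 0.1]
0 93 ang [0.1 0.5 1. ]
60 13 ang [0.  0.1 0.1]
85 22 ang [0.  0.1 0.1]
tool X -109.56230706277482 Y 0.3895691899513557 z 47.86821802628412 t 25.6 F [-4.  -0.9  8.9]
```

View pics/k7.png

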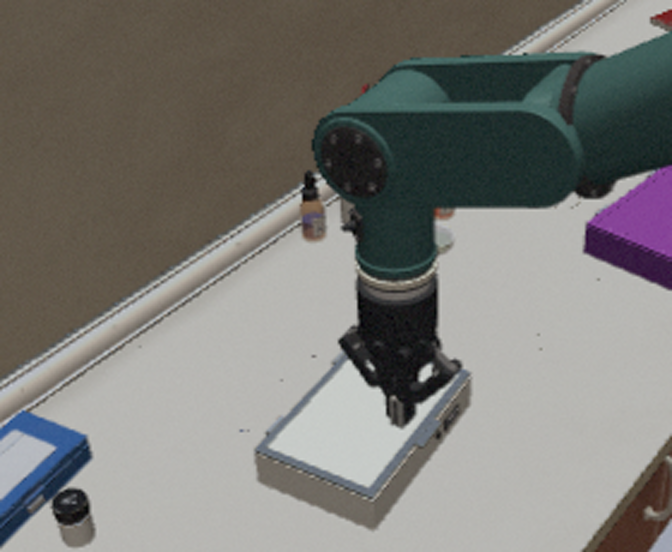

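The cover is firmly on the rim at 9 N, so I'll back off and check.

```bash
python3 -m pendant '[[0,0,-3,0,0,0,0],[0,0,-20,0,0,0,0],[0,0,-40,0,0,0,0],[0,0,-40,0,0,0,0],[0,0,-40,0,0,0,0]]'|grep -E pos
python3 -m pendant '[[-20,45,-10,0,0,0,0],[-20,45,0,0,0,0,0],[0,0,0,0,0,0,0],[0,0,0,0,0,0,0]]'|grep -E 'pos|force'
python3 - <<'E'
from h import *
np.set_printoptions(precision=2,suppress=True)
s=snapshot('scene');save('e1.png',s['img']);K=s['intrinsics'];v,u=np.mgrid[0:420,0:560];z=s['range_z']
P=cam2world(s,np.stack([(u-K[0][2])/K[0][0]*z,(v-K[1][2])/K[1][1]*z,z],-1).reshape(-1,3)).reshape(420,560,3)
h=np.array([518.5,109]);a=np.radians(6.9);r=np.array([np.cos(a),np.sin(a)]);t=np.array([-r[1],r[0]])
X=(P[...,:2]-h)@r;Y=(P[...,:2]-h)@t
for x0 in range(-120,0,20):
    m=(z>0)&(abs(X-x0)<8)&(abs(Y)<90)&(P[...,2]>30)&(P[...,2]<70); print(x0,m.sum(),np.median(P[...,2][m]))
for q in ('case_mid','dropper_mid','petri_mid'): print(q,[(d['pixel'],round(d['confidence'],2)) for d in landmark_of('scene',q)[:3]])
print(get_obs()['clock'])
E
```

```text
position: [409.2, 96.2, 190.6]
position: [380.6, 1.6, 199.4]
force: [0.1, 0.8, -0.5]
-120 341 47.5016392818356
-100 322 47.32671712931682
-80 331 47.54340144696426
-60 323 47.35456395729597
-40 318 47.34991379427339
-20 322 47.39703802601102
case_mid [([148.8, 306.2], 0.86), ([269.2, 276.3], 0.4)]
dropper_mid [([303.4, 162.5], 0.6), ([262.0, 283.9], 0.4)]
petri_mid [([298.1, 189.9], 0.64)]
26.75
```

View pics/e1.png

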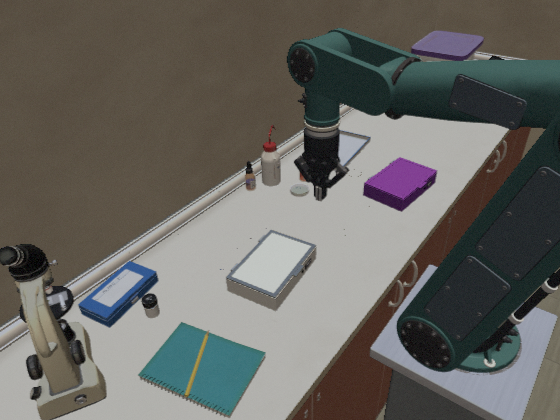

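The cover is flat: its height is constant to 0.2 mm from hinge to edge, so it is shut. The surrounding objects are where they were, and the arm is clear of everything.

```bash
python3 -c "
from workcell import *
print(sign_off())"
```

```text
the job is handed in; nothing more can be done
None
```

The lamp is fitted, the cover is shut and the job is handed in, at about 27 s on the robot's clock.

- **Lamp:** I gripped it across its middle and felt it down between the two clips, with no more than about 10 N upward on the tool. Before closing the cover I checked it:
  - The dome faces up, and its top read 40.0–40.3 mm along the body, which is level and at home height.
  - Both brass rolls lay over the end caps.
  - One of the height readings was a stray from the gripper and I left it out.
- **Sideways slips:** On the way down the arm slipped sideways by 2–3 mm several times. I corrected most of these, and the saddle took up the rest. Contact forces stayed low.
- **Cover:** I swung it shut from behind with closed fingers, at about 8 N for a moment where they first met the tab, otherwise about 1–2 N. A final press on the rim reached about 10 N. It now lies flat, with a constant height of 47.3–47.5 mm from hinge to edge. That is 1.5 mm under the nominal 49 mm, within the camera calibration.
- **Surroundings:** The pot, dropper bottle, dish and purple box look unmoved, and the arm is clear of everything.

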